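Save the mixing balls, bin the paint trays

TASK

Clear up after the paint pouring class: pour all the steel mixing balls from the card tray that holds them through the funnel into the jar. Throw every card tray away, that one too once it is empty: set each on the bin's ledge and push it in through the flap until it drops inside and the flap swings shut behind it. Leave the paint jars and the box of stir sticks where they are.

Things in the scene. Friction and masses are not known exactly. Their poses are not given: they have to be found in the camera images.
- bin: Fixed grey waste bin, a closed box with a clear top. Origin: at table level, under the middle of the mouth. x points level into the bin, the way to push; y along the mouth. Box: x -26 to 260 mm, y +-105 mm, height 235 mm, floor 6 mm. In front a level ledge, top 175 mm high, from which things are pushed in through the flap in the mouth, the only way in.
- bin_ledge (a point): Middle of the ledge's top surface, 175 mm above the table, 95 mm before the mouth; axes as the bin. The ledge is 150 mm long (bin x -170 to -20 mm) and 150 mm wide inside a rim 6 mm thick that stands 8 mm above it on the outer end and both sides.
- bin_mouth (a point): Middle of the mouth, at ledge height, in the plane of its frame's outer face; axes as the bin. The mouth is 120 mm wide, reaches 52 mm above the ledge and is closed by the flap. The ledge ends 20 mm before this plane; a tray pushed until its rear end is at the plane tips over that edge and falls to the bin's floor.
- flap (a joint): Angle of the black swing flap in the mouth, hinged along its top edge 225 mm above the table, reaching to 10 mm above the ledge, 10 mm inside the mouth's plane. 0 = closed, hanging upright; grows as it is pushed into the bin, up to 1.4 rad. Opens only inward; a weak spring (about 0.2 N at its lower edge) closes it.
- jar: Fixed clear jar (outside diameter 72 mm, wall 3 mm) on a square wooden foot (110 mm, 12 mm thick), with a white funnel fixed in its top. Origin: centre of the underside, at table level. Heights above the table: jar's inner floor 16 mm, jar's rim 87 mm, end of the funnel's spout 78 mm (38 mm wide inside).
- funnel_rim (a point): Centre of the funnel's open top, 151 mm above the table; the funnel is 120 mm across there (114 mm inside).
- tray0: Open card tray, 52 mm wide (y), 28 mm high, walls 3 mm, about 60 g. Long sides upright and parallel, to grip across y; both ends (+x, -x) slope outward: 50 mm long at the floor, 114 mm at the rim. Balls roll out over an end tipped down about 50 degrees or more. Origin: centre of its underside, z up. This one holds the balls at the start.
- tray1: Open card tray, 52 mm wide (y), 28 mm high, walls 3 mm, about 60 g. Long sides upright and parallel, to grip across y; both ends (+x, -x) slope outward: 50 mm long at the floor, 114 mm at the rim. Balls roll out over an end tipped down about 50 degrees or more. Origin: centre of its underside, z up. Empty; may be absent (None).
- tray2: Open card tray, 52 mm wide (y), 28 mm high, walls 3 mm, about 60 g. Long sides upright and parallel, to grip across y; both ends (+x, -x) slope outward: 50 mm long at the floor, 114 mm at the rim. Balls roll out over an end tipped down about 50 degrees or more. Origin: centre of its underside, z up. Empty; may be absent (None).
- tray3: Open card tray, 52 mm wide (y), 28 mm high, walls 3 mm, about 60 g. Long sides upright and parallel, to grip across y; both ends (+x, -x) slope outward: 50 mm long at the floor, 114 mm at the rim. Balls roll out over an end tipped down about 50 degrees or more. Origin: centre of its underside, z up. Empty; may be absent (None).
- ball0_center (a point): Centre of a steel mixing ball, 14 mm diameter, 11 g, loose in the first tray at the start. It may be absent (None).
- ball1_center (a point): Centre of a steel mixing ball, 14 mm diameter, 11 g, loose in the first tray at the start. It may be absent (None).
- ball2_center (a point): Centre of a steel mixing ball, 14 mm diameter, 11 g, loose in the first tray at the start. It may be absent (None).
- ball3_center (a point): Centre of a steel mixing ball, 14 mm diameter, 11 g, loose in the first tray at the start. It may be absent (None).
- ball4_center (a point): Centre of a steel mixing ball, 14 mm diameter, 11 g, loose in the first tray at the start. It may be absent (None).
- ball5_center (a point): Centre of a steel mixing ball, 14 mm diameter, 11 g, loose in the first tray at the start. It may be absent (None).
- paint_a: Bystander: jar of paint with a screw cap, 60 mm diameter, 110 mm high. Origin: centre of its underside.
- paint_b: Bystander: jar of dark paint with a screw cap, 60 mm diameter, 120 mm high. Origin: centre of its underside.
- sticks: Bystander: small wooden box (70 by 100 mm, 60 mm high) of stir sticks reaching 130 mm. Origin: centre of its underside.
There are look-alikes about, which are no part of the job. Leave any green look-alike of the tray0 alone.

How it is judged (in metres and radians):
On the way:
1. All the balls lie in the jar (horizontal distance between each of ball0_center, ball1_center, ball2_center, ball3_center, ball4_center, ball5_center and jar below 0.036 m and height (world z) of each of ball0_center, ball1_center, ball2_center, ball3_center, ball4_center, ball5_center below 0.075 m), for 0.3 s.
At the end, for the whole second after the job is handed in: Every ball that is present lies in the jar (centre within 36 mm of the jar's axis and below 75 mm height), every tray that is present is at rest inside the bin (its origin between the bin's walls and below 165 mm), and the flap is closed (under 0.12 rad) (all of step 1 and x of tray0 in the frame of bin between -0.023 and 0.26 m and y of tray0 in the frame of bin between -0.105 and 0.105 m and height (world z) of each of tray0, tray1, tray2, tray3 below 0.165 m and linear speed of each of tray0, tray1, tray2, tray3 below 0.05 m/s and x of tray1 in the frame of bin between -0.023 and 0.26 m and y of tray1 in the frame of bin between -0.105 and 0.105 m and x of tray2 in the frame of bin between -0.023 and 0.26 m and y of tray2 in the frame of bin between -0.105 and 0.105 m and x of tray3 in the frame of bin between -0.023 and 0.26 m and y of tray3 in the frame of bin between -0.105 and 0.105 m and value of joint flap below 0.12 rad); the robot touches nothing.
It fails at once if paint_a is moved by more than 30 mm (distance of paint_a from where it was at the start of the episode above 0.03 m).
It fails at once if paint_b is moved by more than 30 mm (distance of paint_b from where it was at the start of the episode above 0.03 m).
It fails at once if sticks is moved by more than 30 mm (distance of sticks from where it was at the start of the episode above 0.03 m).
Of ball0, ball1, ball2, ball3, ball4, ball5 only 3 to 6 are there at a start; the rules pass over those that are not, and their reading is None.
Of tray1, tray2, tray3 only 2 to 3 are there at a start; the rules pass over those that are not, and their reading is None.
At some moment in a run one of tray1, tray2, tray3 may be knocked a few centimetres aside while the robot is not near it.
It also fails if it takes over 210 s, if anything falls off the work surface, if the arm or the gripper's body presses on something with over 40 N, if the wrist force passes 120 N, or if a joint passes its speed limit or range.

ROBOT

A 6-joint arm with a two-finger parallel gripper is mounted at the origin on the work surface. World frame = base frame: x ahead of the robot, y to its left, z up, the work surface at z = 0. Lengths are in mm, angles in degrees, forces in N, time in s.
With the tool pointing down it reaches from about 300 to 850 mm from the base axis. Payload 4.2 kg.
Tool frame: the origin (TCP) lies at the very end of the fingers, on their centre line; the grasp point (between the pads) lies 19 mm behind it (env.grip_depth is the distance from the TCP to the grasp point, in mm); y points along the fingers, z is the direction in which the jaws open and shut, and the axes are right-handed (so a half turn about y gives the same grasp; the last joint's range is limited). The gripper opens to 91 mm and grips with 3 to 60 N. Pads are 32 mm wide; open, the fingers measure 118 mm over their backs; the gripper's body (76 mm by 178 mm) begins 60 mm behind the grasp point.
Start: joints at [71.734, 18.312, 89.639, -0, 72.044, -1.146], TCP at [169.267, 549.538, 213.976] pointing down, gripper open.
Joint ranges: [-177.97, 177.97], [-48.28, 115.42], [12.27, 149.76], [-77.06, 257.06], [2.81, 150.46], [-146.56, 146.56]. Speed limits (degrees/s): [147.25, 147.25, 180, 180, 180, 180].

INTERFACE

Orientations are given as [roll, pitch, yaw] about the fixed x, y, z axes, in that order (R = Rz(yaw) Ry(pitch) Rx(roll)).
In Python, from workcell import state, imaging, job, env gives the robot as it stands.
- The arm moves only by the shell command python3 -m pendant 'ROWS' [FORCE]. ROWS is JSON, a list of rows, each an object with "delta_pos": the shift along the tool's x, y, z in cm, a list of three; "twist": the turn, a rotation vector about the tool's x, y, z in degrees, a list of three; "grip": the opening in per cent of the stroke, from 0 (shut) to 100 (fully open). In form: [{"delta_pos": [tx, ty, tz], "twist": [wx, wy, wz], "grip": grip}, ...]. A call has exactly 5 rows; each row is the pose to reach, as a shift and turn from the pose commanded when the call began, along the tool's axes at that moment; what a row does not reach only later rows make up. A row lasts 1/10 s, in which the tool goes at most 50 mm and 8.59 degrees, less where a joint would pass 70% of its speed; a pose out of reach is approached as far as the arm can. A call with a gripper value outside its range is refused whole. The fingers move at their own pace and stop on an object; FORCE is the grip in N (left out, the last holds). Time passes only in rows, so rows that repeat a pose let the fingers close, or fill a call up. It gives the time, the measured TCP pose, the force and the opening at its end, in the units of the state.
- state(): the state, without advancing time (a new reading comes with each control period).
- imaging.grab_frame(name): name is "side" or "top"; returns (picture, depth): 400x640x3 uint8, red, green, blue; 400x640 float32, mm along the optical axis (not along the pixel's ray), 0 where there is no reading.
- imaging.camera_info(name): a dict with "fx", "fy", "cx", "cy" (pixels), "R" (3x3) and "t" (3): a world point X has camera coordinates R X + t. Camera axes: x right, y down, z forward; pixel columns grow to the right and rows downward; lengths in mm; the calibration is good to about 2 mm. A picture is of the moment at which its call begins. camera_info takes no time and is no camera call.
- job.job_done(): hands the job in, once; it reports no verdict.
The state is a dict: "time_s": time; "qpos": joint angles; "qvel": joint speeds; "effort": joint torques, N m; "ee_pos": TCP position; "ee_rot": TCP orientation; "force": force on the tool from outside, world axes, zero at the start; "torque": the same for the moment, N m; "gripper_width": finger opening in mm.
Only numpy, scipy, OpenCV 4.12 (cv2) and the standard library are available. Lean on these libraries where they do the work, as an engineer would, in place of code of your own. Each camera call takes 0.05 s, during which the arm holds its last target.

## Working session

There is one attempt and no reset: what is moved stays moved. The work goes in short steps, Python scripts to look and compute and a shell command to move; the robot and the scene stay as the last step left them, time stands still between calls to the robot, and variables do not carry over. Pictures are saved under pics/ and viewed, and the job is handed in when it is done.

```bash
ls; mkdir -p pics; python3 - <<'E'
from workcell import state, imaging, job, env
import cv2
for n in ("side","top"):
    p,d=imaging.grab_frame(n); cv2.imwrite(f"pics/{n}0.png",p[:,:,::-1]); print(n,imaging.camera_info(n))
    import numpy as np; np.save(f"pics/{n}0d.npy",d)
print(state()); print([a for a in dir(env) if a[0]!='_'])
E
```

```text
pics
side {'fx': 512.1694788562227, 'fy': 512.1694788562227, 'cx': 321.1827054620624, 'cy': 196.47156989356915, 'R': array([[-0.98414863, -0.17701161, -0.01087994],
       [-0.1214385 ,  0.71734159, -0.68605666],
       [ 0.12924463, -0.67386047, -0.72746676]]), 't': array([ 532.28311004,  113.19906812, 1504.31266497])}
top {'fx': 496.29987493148684, 'fy': 496.29987493148684, 'cx': 319.6042374958379, 'cy': 196.0071918450178, 'R': array([[-0.00394346, -0.99976237,  0.02143957],
       [-0.99879425,  0.00288869, -0.04900722],
       [ 0.04893364, -0.02160698, -0.99856829]]), 't': array([  29.59885097,  533.97068574, 1373.30923375])}
{'time_s': 0.1, 'qpos': array([ 7.17339684e+01,  1.83485753e+01,  8.96988624e+01,  8.84005646e-04,
        7.20417650e+01, -1.14741969e+00]), 'qvel': array([-0.00269546, -0.01698345, -0.14118521,  0.02511869, -0.15347523,
       -0.00366625]), 'effort': array([-1.69262232e-03, -4.13332450e+01, -2.32507306e+01,  7.26741878e-02,
        4.21788124e-02, -3.78646371e-05]), 'ee_pos': array([169.12472784, 549.11134349, 213.20209784]), 'ee_rot': array([-9.00891680e+01,  2.62661955e-03, -1.71188872e+01]), 'force': array([-0.18440499,  0.15706552, -0.73024851]), 'torque': array([0.00754816, 0.05313919, 0.01423206]), 'gripper_width': 91.30430266984413}
['Unreachable', 'grip_depth']
```

View pics/top0.png

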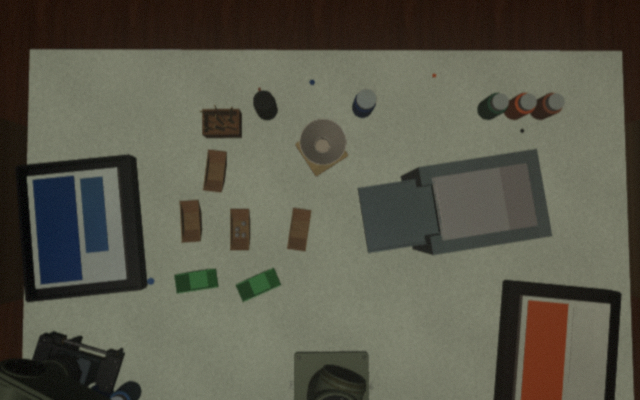

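View pics/side0.png

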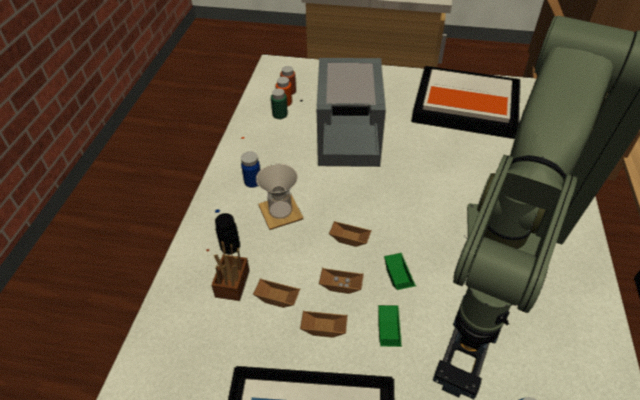

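The top view shows four brown trays at (215,170), (190,221), (240,229) and (299,229). The one at (240,229) seems to hold grey balls. Two green look-alikes are at (196,280) and (258,284). The funnel is at (322,143) and the bin is on the right, with its ledge near (398,215). I'll enlarge these and measure.

```bash
cat > h.py <<'E'
import numpy as np, cv2
from workcell import state, imaging
from scipy.spatial.transform import Rotation as Ro
def cam(n):
    c=imaging.camera_info(n); K=np.array([[c['fx'],0,c['cx']],[0,c['fy'],c['cy']],[0,0,1]]); return K,np.array(c['R']),np.array(c['t'])
def p2w(n,u,v,z):
    K,R,t=cam(n); d=R.T@np.linalg.inv(K)@np.array([u,v,1.]); o=-R.T@t
    return o+d*(z-o[2])/d[2]
def cloud(n,d):
    K,R,t=cam(n); v,u=np.mgrid[:400,:640]; P=np.stack([(u-K[0,2])/K[0,0]*d,(v-K[1,2])/K[1,1]*d,d],-1)
    return (P-t)@R
def w2p(n,X):
    K,R,t=cam(n); p=K@(R@np.array(X,float)+t); return p[:2]/p[2]
def grab(n,name):
    p,d=imaging.grab_frame(n); b=p[:,:,::-1].copy(); cv2.imwrite(f'pics/{name}.png',b); np.save(f'pics/{name}d.npy',d); return b,d
def crop(b,x0,y0,x1,y1,s,name):
    cv2.imwrite(f'pics/{name}.png',cv2.convertScaleAbs(cv2.resize(b[y0:y1,x0:x1],None,fx=s,fy=s,interpolation=cv2.INTER_CUBIC),alpha=1.6,beta=10))
def trays(b,n='top',z=28):
    h=cv2.cvtColor(b,cv2.COLOR_BGR2HSV); m=cv2.inRange(h,(4,70,40),(16,255,255)); m=cv2.morphologyEx(m,cv2.MORPH_CLOSE,np.ones((3,3)))
    out=[]
    for c in cv2.findContours(m,cv2.RETR_EXTERNAL,cv2.CHAIN_APPROX_NONE)[0]:
        if cv2.contourArea(c)<250: continue
        W=np.array([p2w(n,u,v,z)[:2] for u,v in c[:,0]],np.float32)
        (cx,cy),(w,hh),a=cv2.minAreaRect(W)
        if w<hh: a+=90; w,hh=hh,w
        a=(a+90)%180-90
        out.append((c[:,0].mean(0).round(),round(cx,1),round(cy,1),round(w),round(hh),round(a,1)))
    return out
E
python3 - <<'E'
from h import *
b=cv2.imread('pics/top0.png'); d=np.load('pics/top0d.npy')
for r in trays(b): print(r)
crop(b,160,130,360,310,4,'c0'); crop(b,290,100,560,270,2.9,'c1')
E
```

```text
Traceback (most recent call last):
  File "h.py", line 23, in trays
    W=np.array([p2w(n,u,v,z)[:2] for u,v in c[:,0]],np.float32)
                ~~~^^^^^^^^^
  File "h.py", line 7, in p2w
    K,R,t=cam(n); d=R.T@np.linalg.inv(K)@np.array([u,v,1.]); o=-R.T@t
          ~~~^^^
  File "h.py", line 5, in cam
    c=imaging.camera_info(n); K=np.array([[c['fx'],0,c['cx']],[0,c['fy'],c['cy']],[0,0,1]]); return K,np.array(c['R']),np.array(c['t'])
ValueError: time passes only in moves, steps and waits
```

```bash
python3 - <<'E'
s=open('h.py').read()
s=s.replace("def cam(n):\n    c=imaging","from functools import lru_cache\n@lru_cache\ndef cam(n):\n    c=imaging")
open('h.py','w').write(s)
E
python3 - <<'E'
from h import *
b=cv2.imread('pics/top0.png'); d=np.load('pics/top0d.npy')
for r in trays(b): print(r)
crop(b,160,130,360,310,4,'c0'); crop(b,290,100,560,270,2.9,'c1')
E
```

```text
(array([544., 350.]), 106.2, -587.6, 271, 116, -5.6)
(array([635., 303.]), 218.3, -841.5, 491, 28, -2.0)
(array([299., 228.]), 442.8, 85.4, 111, 47, -7.6)
(array([191., 221.]), 467.1, 380.7, 110, 50, 3.7)
(array([215., 170.]), 604.7, 315.2, 110, 48, -6.4)
(array([222., 122.]), 738.0, 300.5, 100, 75, 90.0)
(array([532., 107.]), 787.9, -571.0, 157, 76, -87.9)
(array([11., 89.]), 839.5, 878.8, 180, 44, 5.2)
(array([364.,  35.]), 993.8, -118.0, 1635, 481, 76.8)
```

View pics/c0.png

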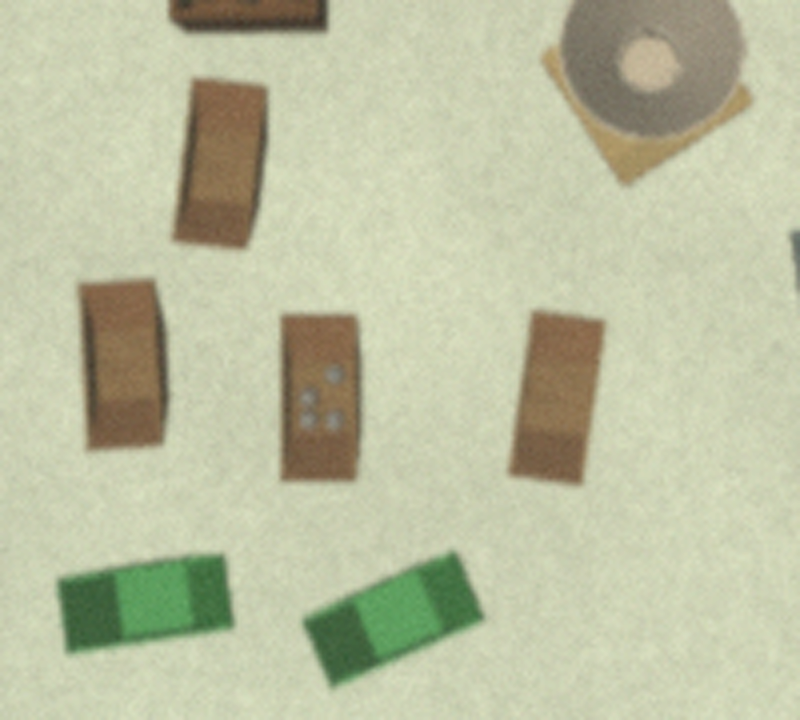

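View pics/c1.png

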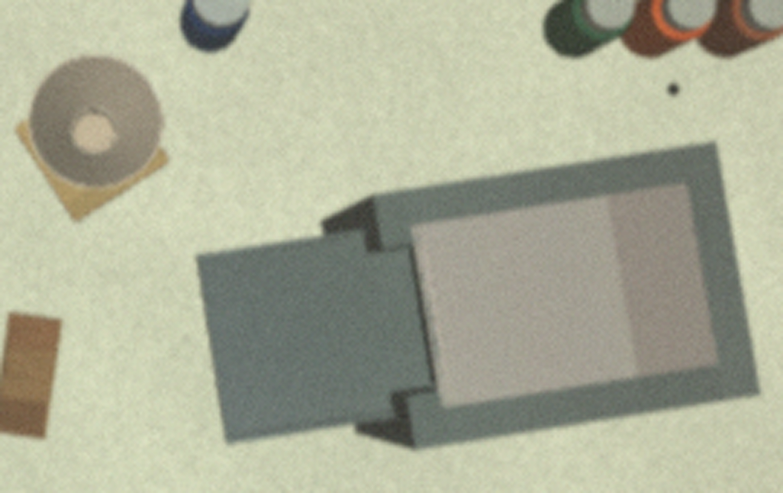

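```bash
python3 - <<'E'
from h import *
d=np.load('pics/top0d.npy'); C=cloud('top',d)
f=p2w('top',323.1,141.9,151); print('funnel',f)
g=lambda x,y,z:p2w('top',290+x/2.9-.3,100+y/2.9-.3,z)[:2]
a,b,c,e=[g(*q,235) for q in((375,195),(717,142),(759,394),(414,450))]
print(a,b,c,e,[np.linalg.norm(x) for x in(b-a,c-b,c-e,e-a)])
dirs=[(b-a),(c-e),np.array([-(b-c)[1]*-1, 0])]
for v in (b-a,c-e): print('yaw',np.degrees(np.arctan2(v[1],v[0])))
for v in (a-e,b-c): print('yaw from y',np.degrees(np.arctan2(v[1],v[0]))-90)
cen=(a+b+c+e)/4; print('box centre',cen)
l1,l2=g(197,255,183),g(228,442,183); print(l1,l2,np.linalg.norm(l1-l2),(l1+l2)/2)
q=lambda x,y,z:p2w('top',160+x/4-.4,130+y/4-.4,z)[:2]
t=[q(*k,28) for k in((282,315),(357,315),(357,480),(282,480))]; print('tray0',np.mean(t,0),t)
u=(t[0]+t[1]-t[2]-t[3]); print(np.degrees(np.arctan2(u[1],u[0])))
# ledge depth heights
import itertools
for (x,y) in ((385,215),(410,210),(425,205),(240,222),(299,228)): print(x,y,C[y,x])
print('obstacles', p2w('top',365,100,110),p2w('top',266,104,120))
E
```

```text
funnel [664.20743013  21.38531546 151.        ]
[ 591.21729146 -202.47768408] [ 634.3934354  -484.79111472] [ 428.18086341 -514.00527639] [ 384.37315515 -231.26515664] [np.float64(285.5959602732325), np.float64(208.27167855602727), np.float64(286.1137721664217), np.float64(208.83777268987637)]
yaw -81.30473594652014
yaw -81.19263322047422
yaw from y -82.07677153913909
yaw from y -81.93655936119113
box centre [ 509.54118636 -358.13480796]
[546.04871174 -62.01804083] [388.26528528 -86.94447818] 159.7402170584576 [467.15699851 -74.48125951]
tray0 [443.51231553 248.34748972] [array([500.0741332 , 274.26109397]), array([499.89809842, 222.87929169]), array([386.90544372, 222.53759095]), array([387.17158679, 273.71198228])]
0.22594339325732296
385 215 [ 478.73133063 -130.05225914  174.36577931]
410 210 [ 490.79360365 -191.54696603  177.53941093]
425 205 [ 508.07739217 -268.42230306    9.41256088]
240 222 [462.41910638 251.27347569  -2.93619913]
299 228 [444.93361099  85.71844321  -0.64475281]
obstacles [781.44852637 -90.38949492 110.        ] [768.1749327 168.2353453 120.       ]
```

```bash
cat >> h.py <<'E'
def Rg(yaw,tilt=0):  # tilt>0: about tool z (jaw axis) by -tilt => near (-x tool) end down
    return Ro.from_euler('z',yaw,degrees=True)*Ro.from_euler('x',-90,degrees=True)*Ro.from_euler('z',-tilt,degrees=True)
def go(x,y,z,yaw,tilt=0):
    s=state(); p=np.array(s['ee_pos']); R=Ro.from_euler('xyz',s['ee_rot'],degrees=True)
    print('t',round(s['time_s'],2),'pos',p.round(1),'rot',np.round(s['ee_rot'],1),'w',round(s['gripper_width'],1),'F',np.round(s['force'],1))
    print('  d_cm',(R.inv().apply(np.array([x,y,z])-p)/10).round(2),'twist',(R.inv()*Rg(yaw,tilt)).as_rotvec(degrees=True).round(1))
E
python3 -c "
from h import *
go(443.5,248.3,90,0.2)"
```

```text
t 0.1 pos [169.1 549.1 213.2] rot [-90.1   0.  -17.1] w 91.3 F [-0.2  0.2 -0.7]
  d_cm [ 35.08  12.35 -20.65] twist [  0.1 -17.3  -0. ]
```

```bash
python3 -m pendant '[{"delta_pos":[2,0.5,-1.2],"twist":[0,-3,0],"grip":100},{"delta_pos":[6,2,-3.5],"twist":[0,-8,0],"grip":100},{"delta_pos":[10,3.5,-5.9],"twist":[0,-13,0],"grip":100},{"delta_pos":[14,5,-8.2],"twist":[0,-17.3,0],"grip":100},{"delta_pos":[18,6,-10.5],"twist":[0,-17.3,0],"grip":100}]' 15
python3 -c "
from h import *
go(443.5,248.3,90,0.2)"
```

```text
time_s: 0.6
ee_pos: [310.8, 394.2, 152.7]
ee_rot: [-90.1, 0.1, 0.3]
force: [0.1, 0.4, 0.5]
gripper_width: 91.3
t 0.6 pos [310.8 394.2 152.7] rot [-90.1   0.1   0.3] w 91.3 F [0.1 0.4 0.5]
  d_cm [ 13.21   6.28 -14.65] twist [ 0.1  0.1 -0.1]
```

```bash
python3 -m pendant '[{"delta_pos":[3.3,1.5,-3.7],"twist":[0,0,0],"grip":100},{"delta_pos":[6.6,3.1,-7.4],"twist":[0,0,0],"grip":100},{"delta_pos":[10,4.7,-11],"twist":[0,0,0],"grip":100},{"delta_pos":[13.2,6.2,-14.7],"twist":[0,0,0],"grip":100},{"delta_pos":[13.2,6.2,-14.7],"twist":[0,0,0],"grip":100}]' 15
python3 - <<'E'
from h import *
b,d=grab('top','t1'); b2,_=grab('side','s1')
for r in trays(b): print(r)
x,y=w2p('side',(443,248,28)).astype(int); crop(b2,x-90,y-70,x+90,y+70,4,'s1c')
go(443.5,248.3,5,0.2)
E
```

```text
time_s: 1.1
ee_pos: [444.4, 245.7, 90.1]
ee_rot: [-90.1, 0.1, -0.1]
force: [-1.1, 0.5, 0.8]
gripper_width: 91.2
(array([544., 351.]), 106.4, -587.5, 272, 116, -5.5)
(array([ 14., 358.]), 114.0, 855.9, 275, 108, 12.5)
(array([298., 238.]), 421.6, 88.8, 67, 46, -9.0)
(array([215., 171.]), 604.5, 316.1, 112, 49, -6.7)
(array([220., 121.]), 737.7, 299.1, 103, 75, 87.5)
(array([532., 107.]), 787.9, -571.0, 157, 76, -88.0)
(array([373.,  83.]), 564.0, 27.8, 1790, 1119, 87.9)
t 1.2 pos [443.  248.4  91.2] rot [-90.    0.1  -0. ] w 91.2 F [-1.   0.4  0.3]
  d_cm [ 0.06  8.62 -0.01] twist [ 0.  -0.2 -0.1]
```

View pics/s1c.png

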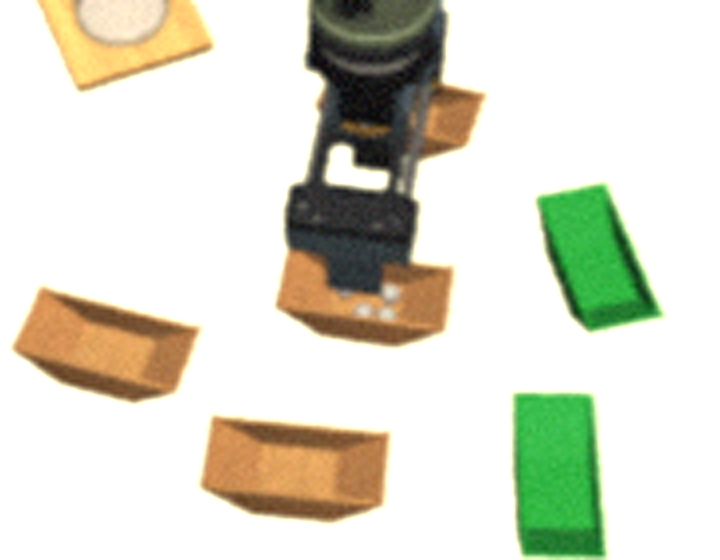

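The brown tray under the gripper holds the balls (crop (375,300)), so it is tray0. The green ones, at (600,255) and (560,480), are the look-alikes. I'll descend and grip tray0.

```bash
python3 -m pendant '[{"delta_pos":[0,2.5,0],"twist":[0,0,0],"grip":100},{"delta_pos":[0,5,0],"twist":[0,0,0],"grip":100},{"delta_pos":[0,7,0],"twist":[0,0,0],"grip":100},{"delta_pos":[0,8.6,0],"twist":[0,0,0],"grip":100},{"delta_pos":[0,8.6,0],"twist":[0,0,0],"grip":70}]' 12
for i in 1 2; do python3 -m pendant '[{"delta_pos":[0,0,0],"twist":[0,0,0],"grip":50},{"delta_pos":[0,0,0],"twist":[0,0,0],"grip":40},{"delta_pos":[0,0,0],"twist":[0,0,0],"grip":30},{"delta_pos":[0,0,0],"twist":[0,0,0],"grip":30},{"delta_pos":[0,0,0],"twist":[0,0,0],"grip":30}]' 12; done
```

```text
time_s: 1.7
ee_pos: [440.6, 250.4, 4.7]
ee_rot: [-90.1, 0.2, 0.3]
force: [-0.6, -0.8, 0.4]
gripper_width: 85.6
time_s: 2.2
ee_pos: [443.2, 250.0, 6.7]
ee_rot: [-89.9, -0.1, 0.2]
force: [-0.9, 1.4, 3.7]
gripper_width: 51.9
time_s: 2.7
ee_pos: [443.2, 250.0, 6.7]
ee_rot: [-89.9, -0.1, 0.2]
force: [-1.8, 1.2, 5.7]
gripper_width: 51.6
```

```bash
python3 -m pendant '[{"delta_pos":[0,-0.5,0],"twist":[0,0,0],"grip":30},{"delta_pos":[0,-2,0],"twist":[0,0,0],"grip":30},{"delta_pos":[0,-4.5,0],"twist":[0,0,0],"grip":30},{"delta_pos":[0,-7,0],"twist":[0,0,0],"grip":30},{"delta_pos":[0,-9.5,0],"twist":[0,0,0],"grip":30}]' 20
python3 -m pendant '[{"delta_pos":[1,-2.5,-1],"twist":[0,0,0],"grip":30},{"delta_pos":[2.5,-5,-2.5],"twist":[0,0,0],"grip":30},{"delta_pos":[4.5,-7.5,-4.5],"twist":[0,0,0],"grip":30},{"delta_pos":[7,-10,-6.5],"twist":[0,0,0],"grip":30},{"delta_pos":[10,-12,-8.5],"twist":[0,0,0],"grip":30}]'
python3 -c "
from h import *
go(737,21.4,250,0.2)"
```

```text
time_s: 3.2
ee_pos: [442.5, 249.1, 101.6]
ee_rot: [-90.0, 0.1, 0.2]
force: [0.1, 0.3, -1.3]
gripper_width: 52.2
time_s: 3.7
ee_pos: [543.4, 163.9, 222.5]
ee_rot: [-90.0, -0.0, 0.2]
force: [0.9, 1.3, -0.4]
gripper_width: 52.1
t 3.7 pos [543.4 163.9 222.5] rot [-90.   -0.    0.2] w 52.1 F [ 0.9  1.3 -0.4]
  d_cm [ 19.32  -2.74 -14.32] twist [-0. -0.  0.]
```

```bash
python3 -m pendant '[{"delta_pos":[3,-0.7,-2.2],"twist":[0,0,0],"grip":30},{"delta_pos":[6.5,-1.4,-4.8],"twist":[0,0,0],"grip":30},{"delta_pos":[10,-2.1,-7.4],"twist":[0,0,0],"grip":30},{"delta_pos":[13.5,-2.7,-10],"twist":[0,0,0],"grip":30},{"delta_pos":[16.5,-2.7,-12.2],"twist":[0,0,0],"grip":30}]' 
python3 -m pendant '[{"delta_pos":[1.5,0,-1.1],"twist":[0,0,0],"grip":30},{"delta_pos":[2.5,0,-1.9],"twist":[0,0,0],"grip":30},{"delta_pos":[2.8,0,-2.1],"twist":[0,0,0],"grip":30},{"delta_pos":[2.8,0,-2.1],"twist":[0,0,0],"grip":30},{"delta_pos":[2.8,0,-2.1],"twist":[0,0,0],"grip":30}]' 
python3 - <<'E'
from h import *
b2,_=grab('side','s2'); crop(b2,180,120,420,300,3.3,'s2c')
go(737,21.4,200,0,40)
E
```

```text
time_s: 4.2
ee_pos: [710.1, 41.5, 248.4]
ee_rot: [-90.0, -0.1, 0.1]
force: [1.2, -0.8, -0.4]
gripper_width: 51.7
time_s: 4.7
ee_pos: [735.9, 23.0, 247.9]
ee_rot: [-90.0, 0.1, 0.2]
force: [0.2, -0.4, -0.3]
gripper_width: 51.7
t 4.75 pos [735.9  23.2 248.1] rot [-90.    0.    0.2] w 51.8 F [ 0.4  0.2 -1.8]
  d_cm [ 0.11  4.81 -0.18] twist [ -0.1   0.2 -40. ]
```

View pics/s2c.png

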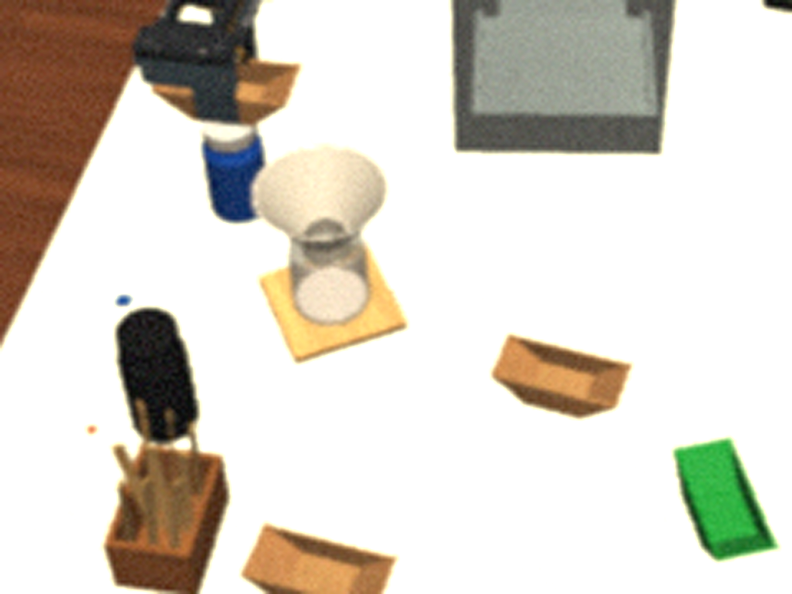

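```bash
python3 -c "
from h import *
print(w2p('side',(664.2,21.4,151)))"
python3 -m pendant '[{"delta_pos":[0,0.8,-0.1],"twist":[0,0,-4],"grip":30},{"delta_pos":[0,1.8,-0.2],"twist":[0,0,-10],"grip":30},{"delta_pos":[0.1,2.8,-0.2],"twist":[0,0,-17],"grip":30},{"delta_pos":[0.1,3.8,-0.2],"twist":[0,0,-24],"grip":30},{"delta_pos":[0.1,4.8,-0.2],"twist":[0,0,-30],"grip":30}]' 25
python3 -c "
from h import *
go(737,21.4,184,0,40)"
```

```text
[276.87307835 177.00911138]
time_s: 5.25
ee_pos: [736.0, 21.3, 200.9]
ee_rot: [-90.0, -30.3, 0.2]
force: [0.3, -0.2, -1.7]
gripper_width: 51.6
t 5.25 pos [736.   21.3 200.9] rot [-90.  -30.3   0.2] w 51.6 F [ 0.3 -0.2 -1.7]
  d_cm [-0.77  1.51  0.01] twist [-0.1  0.2 -9.7]
```

```bash
python3 -m pendant '[{"delta_pos":[-0.2,0.4,0],"twist":[0,0,-2.5],"grip":30},{"delta_pos":[-0.4,0.8,0],"twist":[0,0,-5],"grip":30},{"delta_pos":[-0.6,1.2,0],"twist":[0,0,-7.5],"grip":30},{"delta_pos":[-0.8,1.5,0],"twist":[0,0,-9.7],"grip":30},{"delta_pos":[-0.8,1.5,0],"twist":[0,0,-9.7],"grip":30}]' 25
python3 - <<'E'
from h import *
b2,_=grab('side','s3'); crop(b2,200,100,360,240,4.2,'s3c')
for th in (50,60,70,80):
    c,s=np.cos(np.radians(th)),np.sin(np.radians(th)); go(680+57*c+21*s,21.4,162+57*s-21*c,0,th)
E
```

```text
time_s: 5.75
ee_pos: [735.3, 21.2, 181.1]
ee_rot: [-90.0, -39.4, 0.2]
force: [0.3, -0.0, -1.5]
gripper_width: 52.0
t 5.8 pos [736.7  21.1 182.4] rot [-90.  -39.6   0.2] w 52.0 F [ 0.2 -0.8 -0.1]
  d_cm [ 0.32 -1.    0.03] twist [ -0.2   0.2 -10.4]
t 5.8 pos [736.7  21.1 182.4] rot [-90.  -39.6   0.2] w 52.0 F [ 0.2 -0.8 -0.1]
  d_cm [ 0.41 -2.06  0.03] twist [ -0.2   0.1 -20.4]
t 5.8 pos [736.7  21.1 182.4] rot [-90.  -39.6   0.2] w 52.0 F [ 0.2 -0.8 -0.1]
  d_cm [ 0.31 -3.11  0.04] twist [ -0.2   0.1 -30.4]
t 5.8 pos [736.7  21.1 182.4] rot [-90.  -39.6   0.2] w 52.0 F [ 0.2 -0.8 -0.1]
  d_cm [ 0.03 -4.14  0.04] twist [ -0.2   0.1 -40.4]
```

View pics/s3c.png

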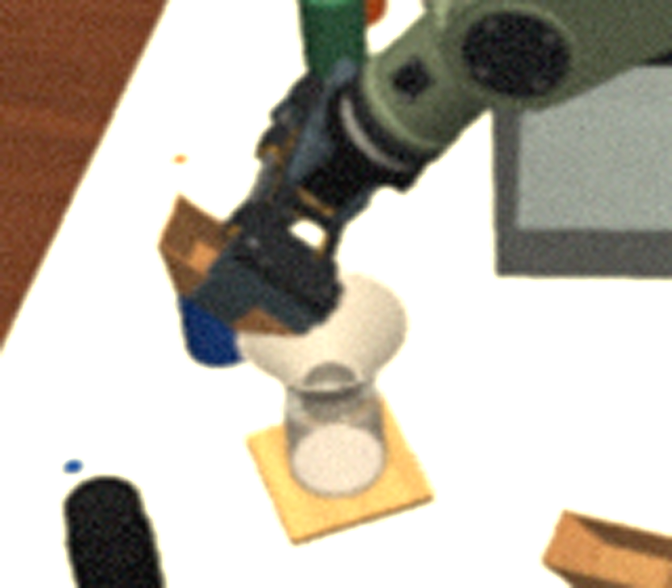

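The tray lip (crop (285,330)) hangs over the far half of the funnel, whose centre is at about (325,335). Now I'll pour slowly.

```bash
python3 -m pendant '[{"delta_pos":[0.1,-0.2,0],"twist":[0,0,-2],"grip":30},{"delta_pos":[0.1,-0.4,0],"twist":[0,0,-4],"grip":30},{"delta_pos":[0.2,-0.6,0],"twist":[0,0,-6],"grip":30},{"delta_pos":[0.3,-0.8,0],"twist":[0,0,-8],"grip":30},{"delta_pos":[0.3,-1.0,0],"twist":[0,0,-10.4],"grip":30}]' 25
python3 -m pendant '[{"delta_pos":[0,-0.2,0],"twist":[0,0,-2],"grip":30},{"delta_pos":[0,-0.4,0],"twist":[0,0,-4],"grip":30},{"delta_pos":[0,-0.6,0],"twist":[0,0,-6],"grip":30},{"delta_pos":[0,-0.8,0],"twist":[0,0,-8],"grip":30},{"delta_pos":[0,-1.0,0],"twist":[0,0,-10],"grip":30}]'
python3 - <<'E'
from h import *
b2,_=grab('side','s4'); crop(b2,200,100,360,240,4.2,'s4c')
for th in (60,70,80):
    c,s=np.cos(np.radians(th)),np.sin(np.radians(th)); go(680+57*c+21*s,21.4,162+57*s-21*c,0,th)
E
```

```text
time_s: 6.3
ee_pos: [735.2, 21.8, 196.3]
ee_rot: [-90.3, -48.0, 0.1]
force: [0.0, 0.3, -0.8]
gripper_width: 52.0
time_s: 6.8
ee_pos: [739.8, 27.5, 248.6]
ee_rot: [-90.7, -53.5, -0.1]
force: [0.8, -0.9, 0.8]
gripper_width: 52.3
t 6.85 pos [740.4  27.7 251.4] rot [-90.6 -53.7  -0.2] w 51.8 F [0.6 0.2 1. ]
  d_cm [-4.88  1.89 -0.62] twist [ 0.8 -0.1 -6.3]
t 6.85 pos [740.4  27.7 251.4] rot [-90.6 -53.7  -0.2] w 51.8 F [0.6 0.2 1. ]
  d_cm [-4.72  0.85 -0.63] twist [  0.8  -0.  -16.3]
t 6.85 pos [740.4  27.7 251.4] rot [-90.6 -53.7  -0.2] w 51.8 F [0.6 0.2 1. ]
  d_cm [-4.74 -0.21 -0.65] twist [  0.8   0.  -26.3]
```

View pics/s4c.png

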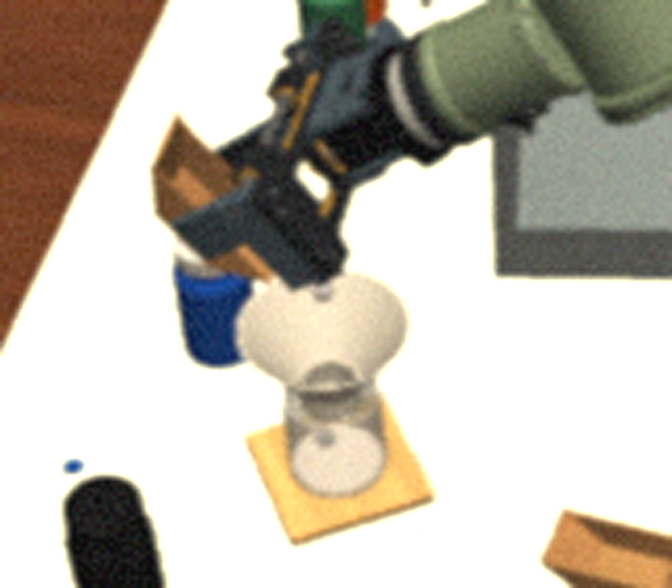

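```bash
python3 -c "
from h import *
s=state(); print(np.round(s['qpos'],1),np.round(s['qvel'],1))"
```

```text
[  2.5  14.4 111.3 -76.9   2.9 -11.4] [-0.3  0.8 -0.4 -0.5 -0.2 -6.9]
```

```bash
python3 -m pendant '[{"delta_pos":[0,0,0],"twist":[0,0,0],"grip":30},{"delta_pos":[0,0,0],"twist":[0,0,0],"grip":30},{"delta_pos":[0,0,0],"twist":[0,0,0],"grip":30},{"delta_pos":[0,0,0],"twist":[0,0,0],"grip":30},{"delta_pos":[0,0,0],"twist":[0,0,0],"grip":30}]'
python3 - <<'E'
from h import *
b2,_=grab('side','s5'); crop(b2,200,100,360,240,4.2,'s5c')
b,_=grab('top','t5'); crop(b,260,90,380,190,5,'t5c')
s=state(); print(np.round(s['qpos'],1)); go(680,21,200,0)
E
```

```text
time_s: 7.35
ee_pos: [738.9, 27.2, 245.7]
ee_rot: [-91.0, -53.2, 0.2]
force: [-0.3, -1.1, -0.5]
gripper_width: 51.5
[  2.5  14.6 111.6 -77.    2.9 -11.6]
t 7.45 pos [738.9  27.2 245.9] rot [-91.  -53.3   0.2] w 51.5 F [ 0.8  0.3 -0.7]
  d_cm [-7.2  -1.97 -0.63] twist [ 0.8 -0.3 53.3]
```

View pics/s5c.png

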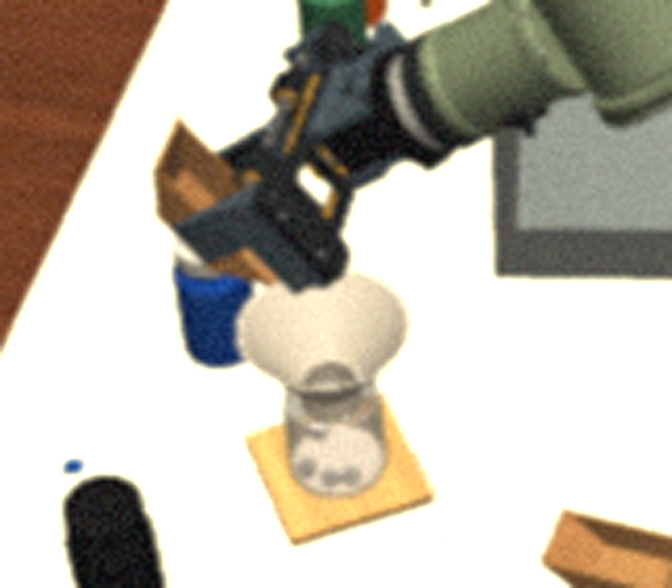

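View pics/t5c.png

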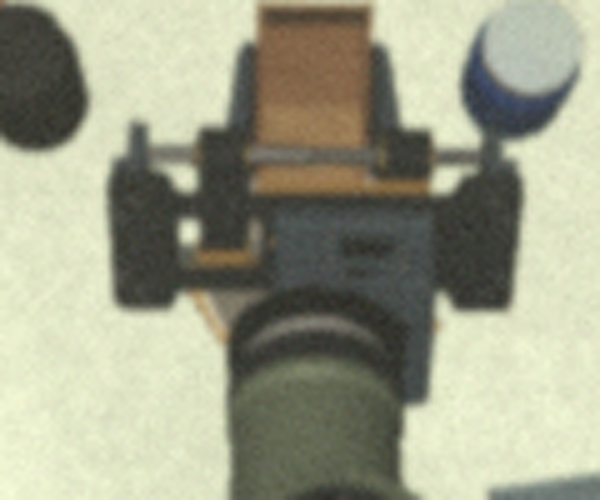

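Four balls are now in the jar (side crop, around (305-350, 430-478)). I'll level the tray in steps away from the wrist limit, then check that it's empty.

```bash
python3 -c "
from h import *
go(725,24,260,0,30)"
python3 -m pendant '[{"delta_pos":[-0.3,-0.3,0],"twist":[0,0,3],"grip":30},{"delta_pos":[-0.6,-0.6,0],"twist":[0,0,7],"grip":30},{"delta_pos":[-1,-0.9,-0.1],"twist":[0,0,12],"grip":30},{"delta_pos":[-1.4,-0.9,-0.2],"twist":[0,0,17],"grip":30},{"delta_pos":[-1.9,-0.8,-0.3],"twist":[0,0,23],"grip":30}]'
python3 -c "
from h import *
s=state(); print(np.round(s['qpos'],1)); go(660,0,290,0,0)"
```

```text
t 7.45 pos [738.9  27.2 245.9] rot [-91.  -53.3   0.2] w 51.5 F [ 0.8  0.3 -0.7]
  d_cm [ 0.3  -1.96 -0.34] twist [ 0.8 -0.1 23.3]
time_s: 7.95
ee_pos: [722.6, 17.5, 236.3]
ee_rot: [-93.0, -39.5, -0.7]
force: [0.8, -2.4, -0.9]
gripper_width: 51.7
[  2.9  15.1 102.8 -13.5  23.4 -74.7]
t 7.95 pos [722.6  17.5 236.3] rot [-93.  -39.5  -0.7] w 51.7 F [ 0.8 -2.4 -0.9]
  d_cm [-1.4  -8.   -2.25] twist [ 3.1 -1.7 39.5]
```

```bash
python3 -m pendant '[{"delta_pos":[-0.4,-1.6,-0.5],"twist":[0.7,-0.4,8],"grip":30},{"delta_pos":[-0.8,-3.2,-0.9],"twist":[1.4,-0.8,16],"grip":30},{"delta_pos":[-1.2,-4.8,-1.4],"twist":[2.2,-1.2,24],"grip":30},{"delta_pos":[-1.4,-6.4,-1.8],"twist":[2.8,-1.6,32],"grip":30},{"delta_pos":[-1.4,-8,-2.2],"twist":[3.1,-1.7,39.5],"grip":30}]'
python3 - <<'E'
from h import *
go(478.5,-151,250,-81.5); s=state(); print(np.round(s['qpos'],1))
b,_=grab('top','t6'); crop(b,290,90,420,190,5,'t6c')
E
```

```text
time_s: 8.45
ee_pos: [660.8, 0.1, 292.9]
ee_rot: [-90.0, -0.2, -0.1]
force: [0.9, -0.4, -1.3]
gripper_width: 51.5
t 8.45 pos [6.608e+02 1.000e-01 2.929e+02] rot [-90.   -0.2  -0.1] w 51.5 F [ 0.9 -0.4 -1.3]
  d_cm [-18.22   4.25 -15.14] twist [-0.1 81.4  0.2]
[ -1.   24.5  69.   -0.   86.3 -90.9]
```

View pics/t6c.png

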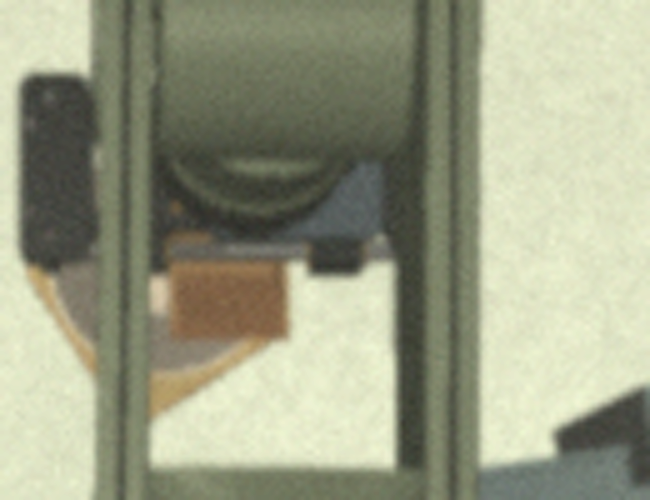

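```bash
python3 -m pendant '[{"delta_pos":[-1.5,0,-1.3],"twist":[0,7,0],"grip":30},{"delta_pos":[-3.5,0,-3],"twist":[0,15,0],"grip":30},{"delta_pos":[-5.5,0,-4.6],"twist":[0,23,0],"grip":30},{"delta_pos":[-7.5,0,-6.2],"twist":[0,31,0],"grip":30},{"delta_pos":[-9.5,0,-7.9],"twist":[0,39,0],"grip":30}]'
python3 -c "
from h import *
go(478.5,-151,250,-81.5)"
```

```text
time_s: 9.0
ee_pos: [565.5, -78.8, 289.6]
ee_rot: [-89.7, -0.4, -39.4]
force: [-0.4, -0.5, -0.2]
gripper_width: 51.8
t 9.0 pos [565.5 -78.8 289.6] rot [-89.7  -0.4 -39.4] w 51.8 F [-0.4 -0.5 -0.2]
  d_cm [ -2.17   3.9  -11.12] twist [-0.4 42.1  0.3]
```

```bash
python3 -m pendant '[{"delta_pos":[-0.4,0.8,-2.2],"twist":[0,8.4,0],"grip":30},{"delta_pos":[-0.9,1.6,-4.4],"twist":[0,16.8,0],"grip":30},{"delta_pos":[-1.3,2.4,-6.7],"twist":[0,25.2,0],"grip":30},{"delta_pos":[-1.7,3.2,-8.9],"twist":[0,33.6,0],"grip":30},{"delta_pos":[-2.2,3.9,-11.1],"twist":[0,42,0],"grip":30}]'
python3 - <<'E'
from h import *
grab('top','t7');b,d=grab('side','s7'); crop(b,280,50,420,180,4.5,'s7c')
go(478.5,-151,250,-81.5)
E
```

```text
time_s: 9.5
ee_pos: [478.7, -151.2, 249.9]
ee_rot: [-89.5, -0.2, -81.5]
force: [0.5, 0.5, -0.5]
gripper_width: 51.9
t 9.6 pos [ 477.  -151.5  249.6] rot [-89.7  -0.1 -81.3] w 51.8 F [ 1.1  0.6 -0.2]
  d_cm [-0.03 -0.04  0.15] twist [-0.3  0.2  0.1]
```

View pics/t7.png

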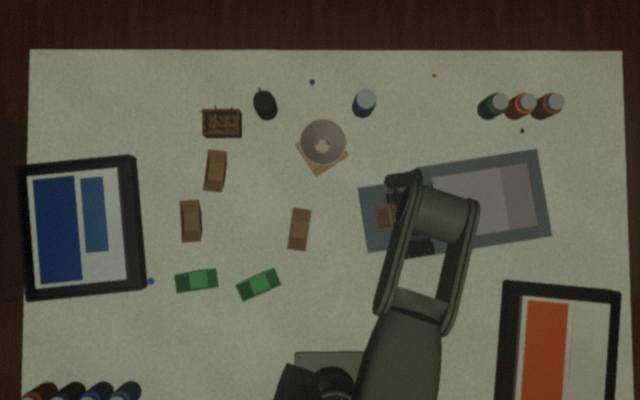

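View pics/s7c.png

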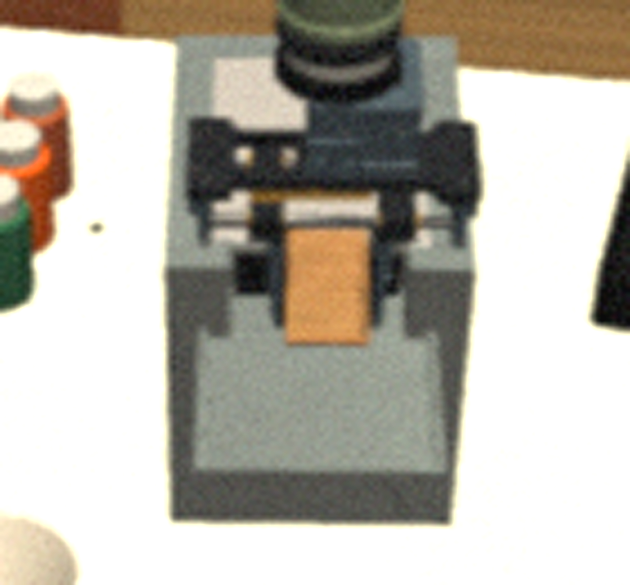

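The tray is held above the ledge, aligned with it, in the middle and short of the mouth. I'll lower it.

```bash
python3 -m pendant '[{"delta_pos":[0,1.5,0.1],"twist":[0,0,0],"grip":30},{"delta_pos":[0,3,0.1],"twist":[0,0,0],"grip":30},{"delta_pos":[0,4.5,0.1],"twist":[0,0,0],"grip":30},{"delta_pos":[0,6,0.1],"twist":[0,0,0],"grip":30},{"delta_pos":[0,6.5,0.1],"twist":[0,0,0],"grip":30}]'
python3 -c "
from h import *
go(478.5,-151,183,-81.5)"
```

```text
time_s: 10.1
ee_pos: [480.8, -149.9, 184.5]
ee_rot: [-89.7, -0.1, -81.0]
force: [-0.8, 1.0, -0.6]
gripper_width: 51.6
t 10.1 pos [ 480.8 -149.9  184.5] rot [-89.7  -0.1 -81. ] w 51.6 F [-0.8  1.  -0.6]
  d_cm [ 0.07  0.14 -0.25] twist [-0.3  0.5  0.1]
```

```bash
python3 -m pendant '[{"delta_pos":[0,0.2,0],"twist":[0,0,0],"grip":30},{"delta_pos":[0,0.3,0],"twist":[0,0,0],"grip":30},{"delta_pos":[0,0.3,0],"twist":[0,0,0],"grip":65},{"delta_pos":[0,0.3,0],"twist":[0,0,0],"grip":80},{"delta_pos":[0,0.3,0],"twist":[0,0,0],"grip":80}]'
python3 -m pendant '[{"delta_pos":[0,-1,0],"twist":[0,0,0],"grip":80},{"delta_pos":[0,-3,0],"twist":[0,0,0],"grip":80},{"delta_pos":[0,-5,0],"twist":[0,0,0],"grip":80},{"delta_pos":[0,-6,0],"twist":[0,0,0],"grip":60},{"delta_pos":[0,-6,0],"twist":[0,0,0],"grip":40}]'
python3 - <<'E'
from h import *
b,d=grab('side','s8'); crop(b,280,50,420,180,4.5,'s8c')
o=np.array([492.5,-244.5]); u=np.array([.148,-.989])
print('behind'); go(*(o-178*u),245,-81.5)
E
```

```text
time_s: 10.6
ee_pos: [481.3, -150.8, 183.5]
ee_rot: [-89.6, -0.2, -81.1]
force: [0.2, 0.4, 0.3]
gripper_width: 71.8
time_s: 11.1
ee_pos: [481.5, -150.9, 244.9]
ee_rot: [-89.4, -0.2, -81.1]
force: [0.7, -0.3, -0.6]
gripper_width: 60.0
behind
t 11.15 pos [ 480.8 -150.7  243.5] rot [-89.5  -0.2 -81.1] w 55.9 F [-0.   0.1  0.2]
  d_cm [-8.35 -0.17 -0.17] twist [-0.5  0.4  0.2]
```

View pics/s8c.png

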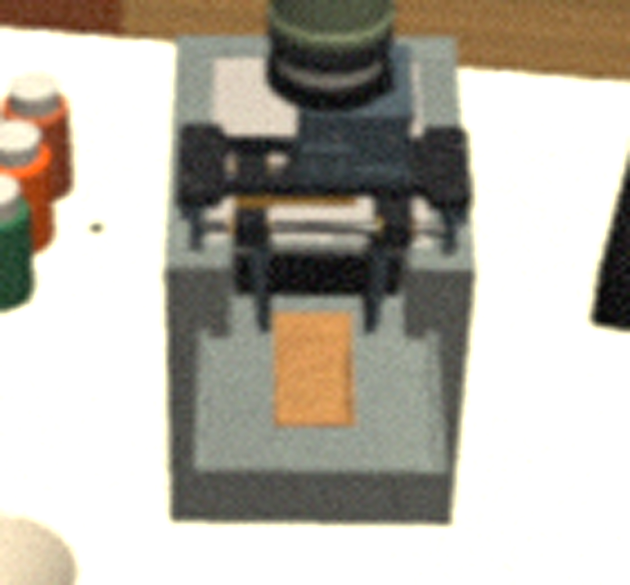

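The tray is empty on the ledge (crop (313,370)), roughly centred. I'll go behind it with the fingers nearly shut and tilted 20° towards the mouth.

```bash
cat >> h.py <<'E'
O=np.array([492.5,-244.5]); U=np.array([.148,-.989]); V=np.array([.989,.148])
def gob(bx,by,z,yaw=-81.5,tilt=0): p=O+bx*U+by*V; go(p[0],p[1],z,yaw,tilt)
E
python3 -c "
from h import *
gob(-190,0,245,-81.5,20)"

```

```text
t 11.15 pos [ 480.8 -150.7  243.5] rot [-89.5  -0.2 -81.1] w 55.9 F [-0.   0.1  0.2]
  d_cm [-9.55 -0.17 -0.16] twist [ -0.5   0.3 -19.8]
```

```bash
python3 -m pendant '[{"delta_pos":[-2,-0.2,0],"twist":[0,0,-3],"grip":16},{"delta_pos":[-4,-0.2,0],"twist":[0,0,-8],"grip":16},{"delta_pos":[-6,-0.2,0],"twist":[0,0.2,-13],"grip":16},{"delta_pos":[-8,-0.2,0],"twist":[0,0.3,-18],"grip":16},{"delta_pos":[-9.5,-0.2,0],"twist":[-0.5,0.3,-19.8],"grip":16}]' 20
python3 -c "
from h import *
gob(-190,2,194,-81.5,20)"

```

```text
time_s: 11.65
ee_pos: [464.3, -54.9, 243.4]
ee_rot: [-90.2, -20.0, -81.3]
force: [0.9, -0.9, -0.0]
gripper_width: 16.4
t 11.65 pos [464.3 -54.9 243.4] rot [-90.2 -20.  -81.3] w 16.4 F [ 0.9 -0.9 -0. ]
  d_cm [-1.54  4.7   0.2 ] twist [0.2 0.2 0. ]
```

```bash
python3 -m pendant '[{"delta_pos":[-0.5,1.2,0.1],"twist":[0,0,0],"grip":16},{"delta_pos":[-0.9,2.4,0.2],"twist":[0,0,0],"grip":16},{"delta_pos":[-1.2,3.6,0.2],"twist":[0,0,0],"grip":16},{"delta_pos":[-1.5,4.7,0.2],"twist":[0,0,0],"grip":16},{"delta_pos":[-1.5,4.7,0.2],"twist":[0,0,0],"grip":16}]'
python3 - <<'E'
from h import *
b,d=grab('side','s9'); crop(b,280,50,420,180,4.5,'s9c')
gob(-100,2,189,-81.5,20)
gob(-8,2,189,-81.5,20)
E
```

```text
time_s: 12.15
ee_pos: [466.7, -59.5, 193.3]
ee_rot: [-90.3, -19.9, -81.5]
force: [-0.0, -1.0, 0.7]
gripper_width: 14.5
t 12.2 pos [467.4 -59.3 194.4] rot [-90.2 -19.9 -81.5] w 14.4 F [ 0.1 -0.5  0.5]
  d_cm [ 7.98  3.46 -0.04] twist [ 0.2 -0.  -0.1]
t 12.2 pos [467.4 -59.3 194.4] rot [-90.2 -19.9 -81.5] w 14.4 F [ 0.1 -0.5  0.5]
  d_cm [16.63  6.6  -0.02] twist [ 0.2 -0.  -0.1]
```

View pics/s9c.png

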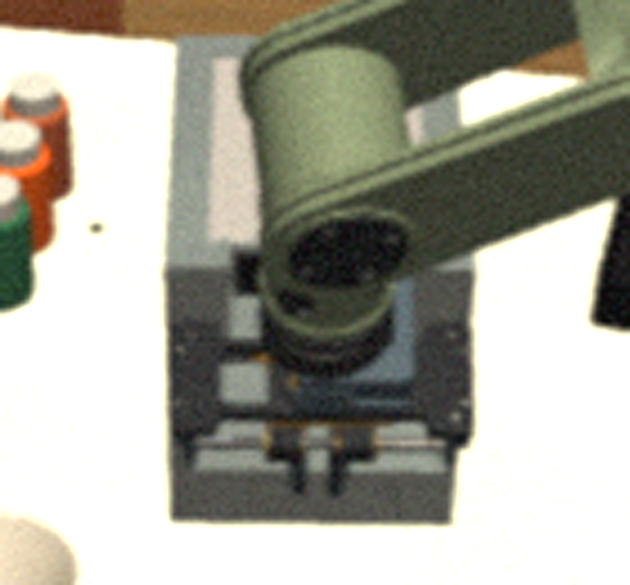

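```bash
python3 -m pendant '[{"delta_pos":[1.5,0.6,0],"twist":[0,0,0],"grip":16},{"delta_pos":[3,1.2,0],"twist":[0,0,0],"grip":16},{"delta_pos":[4.7,1.9,0],"twist":[0,0,0],"grip":16},{"delta_pos":[6.3,2.7,0],"twist":[0,0,0],"grip":16},{"delta_pos":[8,3.4,0],"twist":[0,0,0],"grip":16}]'
python3 -m pendant '[{"delta_pos":[1.3,0.5,0],"twist":[0,0,0],"grip":16},{"delta_pos":[2.6,1,0],"twist":[0,0,0],"grip":16},{"delta_pos":[3.9,1.5,0],"twist":[0,0,0],"grip":16},{"delta_pos":[5,1.9,0],"twist":[0,0,0],"grip":16},{"delta_pos":[6,2.2,0],"twist":[0,0,0],"grip":16}]'
python3 - <<'E'
from h import *
b,d=grab('side','s10'); crop(b,280,50,420,180,4.5,'s10c')
gob(-8,2,189,-81.5,20)
E
```

```text
time_s: 12.7
ee_pos: [481.3, -145.1, 191.3]
ee_rot: [-90.0, -19.9, -81.5]
force: [0.2, 0.7, 1.1]
gripper_width: 14.4
time_s: 13.2
ee_pos: [490.4, -208.3, 190.5]
ee_rot: [-90.1, -19.9, -81.5]
force: [0.7, 0.1, 0.8]
gripper_width: 14.7
t 13.25 pos [ 490.8 -209.4  190.8] rot [-90.1 -20.  -81.5] w 14.3 F [ 0.2 -0.2  1.3]
  d_cm [ 2.47  1.09 -0.15] twist [ 0.1 -0.  -0. ]
```

View pics/s10c.png

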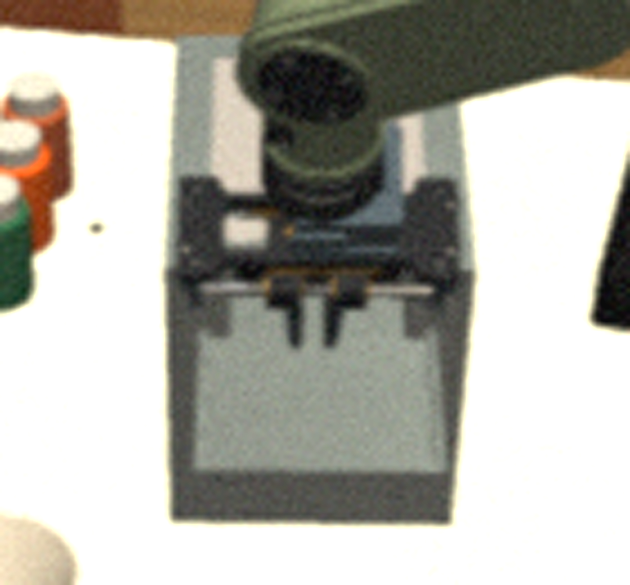

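```bash
python3 -m pendant '[{"delta_pos":[0.8,0.3,0],"twist":[0,0,0],"grip":16},{"delta_pos":[1.6,0.6,0],"twist":[0,0,0],"grip":16},{"delta_pos":[2.4,0.9,0],"twist":[0,0,0],"grip":16},{"delta_pos":[2.9,1.1,0],"twist":[0,0,0],"grip":16},{"delta_pos":[2.9,1.1,0],"twist":[0,0,0],"grip":16}]'
python3 - <<'E'
from h import *
b,d=grab('top','t11'); crop(b,340,130,560,270,3.6,'t11c')
gob(-60,2,215,-81.5,20)
E
```

```text
time_s: 13.75
ee_pos: [494.7, -235.9, 189.5]
ee_rot: [-90.0, -19.6, -81.6]
force: [-1.4, 9.6, 2.8]
gripper_width: 14.5
t 13.8 pos [ 494.7 -235.9  189.4] rot [-90.  -19.6 -81.6] w 14.4 F [-0.8  9.1  1.6]
  d_cm [-4.02 -4.15 -0.15] twist [ 0.  -0.1 -0.4]
```

View pics/t11c.png

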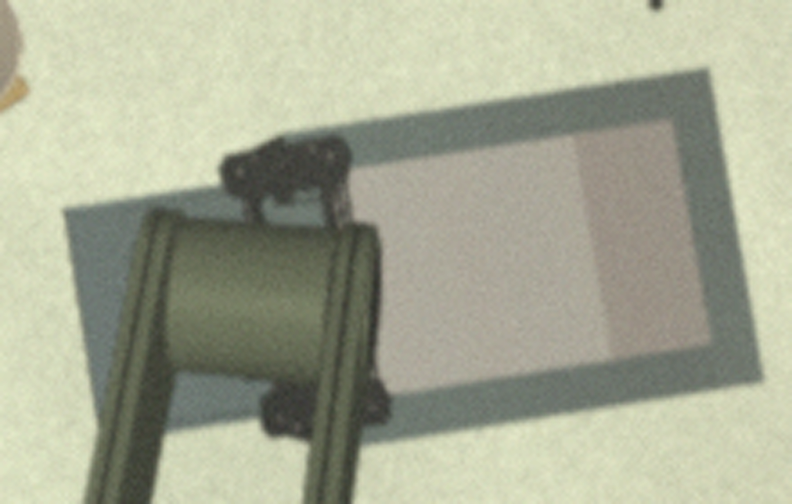

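```bash
python3 -m pendant '[{"delta_pos":[-1,-0.4,0],"twist":[0,0,0],"grip":16},{"delta_pos":[-3,-1.5,0],"twist":[0,0,0],"grip":16},{"delta_pos":[-5.5,-3,0],"twist":[0,0,0],"grip":16},{"delta_pos":[-9,-5,0],"twist":[0,0,0],"grip":16},{"delta_pos":[-12.5,-7,0],"twist":[0,0,0],"grip":16}]'
python3 - <<'E'
from h import *
b,d=grab('side','s12'); crop(b,280,50,420,180,4.5,'s12c')
b,d=grab('top','t12'); crop(b,340,130,560,270,3.6,'t12c')
go(480,0,250,0)
E
```

```text
time_s: 14.3
ee_pos: [473.6, -97.2, 213.6]
ee_rot: [-90.0, -19.9, -81.5]
force: [1.5, 0.4, -0.5]
gripper_width: 14.6
t 14.4 pos [474.4 -94.8 214.2] rot [-89.9 -19.9 -81.2] w 14.6 F [ 0.8  0.1 -0.7]
  d_cm [-7.51 -6.53  2.01] twist [ 14.  -80.3  16.5]
```

View pics/s12c.png

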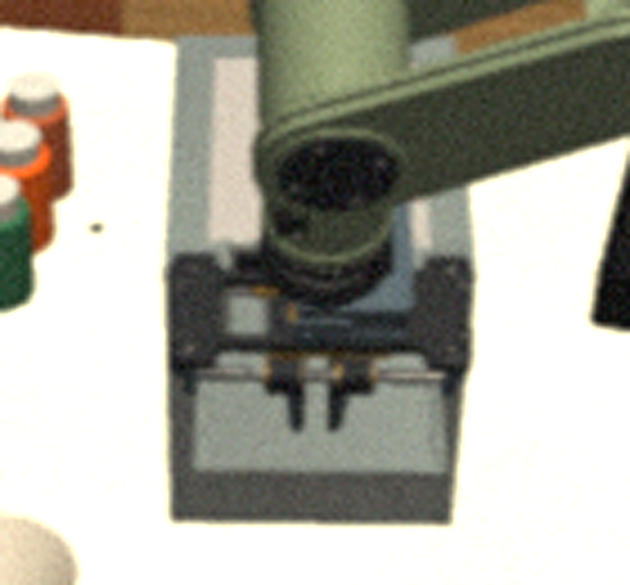

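View pics/t12c.png

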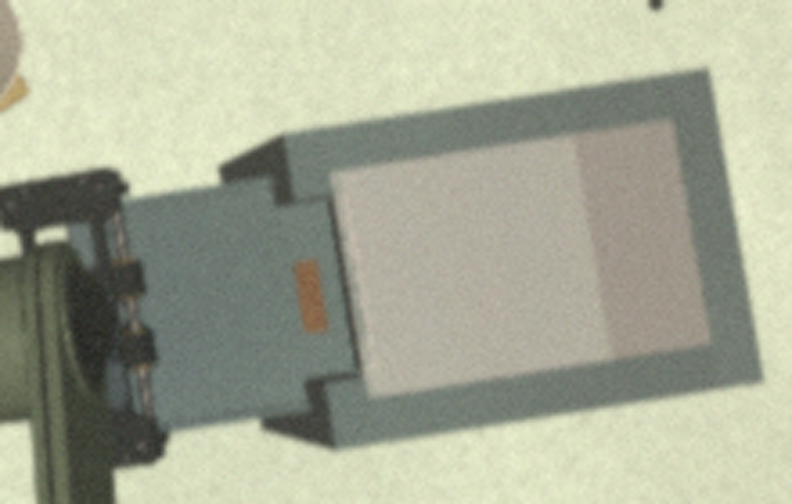

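```bash
python3 - <<'E'
from h import *
def bx(x,y,z):
    w=p2w('top',340+x/3.6-.4,130+y/3.6-.4,z)[:2]-O; return (w@U).round(1),(w@V).round(1)
print('rear edge',bx(294,265,203),bx(304,333,203))
print('front beam edge at 235',bx(320,262,235),bx(327,328,235)); print('dark gap',bx(335,200,235),bx(357,370,235),bx(275,205,235),bx(308,380,235))
C=cloud('top',np.load('pics/t12d.npy'))
for x in range(280,370,6):
    u=int(340+x/3.6);v=int(130+(300)/3.6); P=C[v,u]; w=P[:2]-O; print(x,(w@U).round(),(w@V).round(),P[2].round())
E
```

```text
rear edge (np.float64(-28.2), np.float64(18.5)) (np.float64(-28.9), np.float64(-27.6))
front beam edge at 235 (np.float64(-18.3), np.float64(17.8)) (np.float64(-20.8), np.float64(-25.4))
dark gap (np.float64(-2.0), np.float64(56.4)) (np.float64(-5.8), np.float64(-55.4)) (np.float64(-41.5), np.float64(59.1)) (np.float64(-38.6), np.float64(-56.9))
280 -36.0 -4.0 175.0
286 -31.0 -5.0 174.0
292 -26.0 -5.0 172.0
298 -24.0 -6.0 176.0
304 -4.0 -8.0 112.0
310 1.0 -9.0 113.0
316 2.0 -9.0 120.0
322 7.0 -10.0 119.0
328 40.0 -13.0 4.0
334 43.0 -13.0 5.0
340 48.0 -14.0 5.0
346 6.0 -11.0 193.0
352 -3.0 -10.0 235.0
358 2.0 -11.0 235.0
364 7.0 -11.0 235.0
```

```bash
python3 - <<'E'
from h import *
b=cv2.imread('pics/t12.png')
for r in trays(b)[:6]: print(r)
crop(b,170,140,330,260,5,'t12b')
go(460,20,150,-40); print(np.round(state()['qpos'],1))
E
```

```text
(array([544., 351.]), 106.4, -587.5, 272, 116, -5.6)
(array([ 14., 357.]), 113.9, 855.8, 275, 108, 12.6)
(array([635., 299.]), 229.4, -841.7, 513, 28, -2.1)
(array([214., 171.]), 604.1, 316.7, 109, 48, -7.1)
(array([220., 121.]), 738.0, 299.2, 102, 75, -89.9)
(array([532., 107.]), 788.0, -571.6, 156, 74, -90.0)
t 14.4 pos [474.4 -94.8 214.2] rot [-89.9 -19.9 -81.2] w 14.6 F [ 0.8  0.1 -0.7]
  d_cm [-13.06   2.1    0.33] twist [  7.1 -40.8  19. ]
[  0.8   8.5 106.  -21.9  64.3   1.4]
```

View pics/t12b.png

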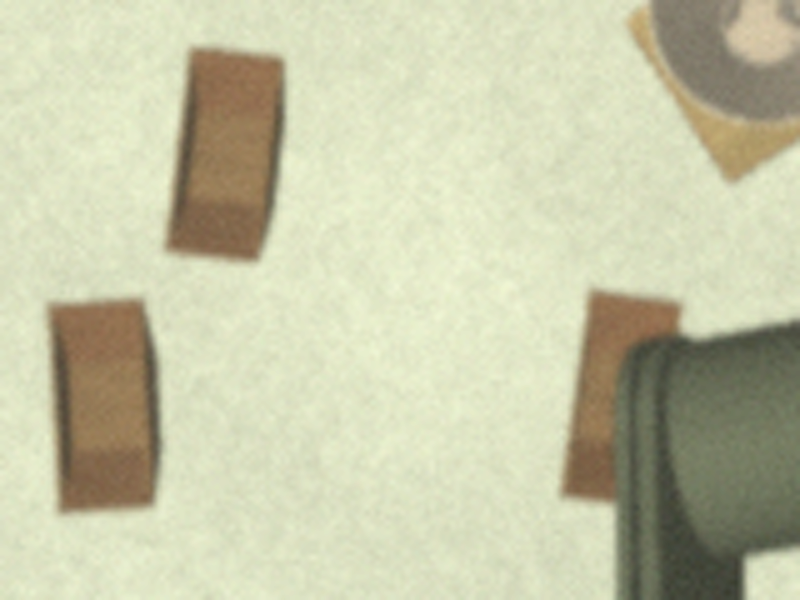

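```bash
python3 -c "
from h import *
go(460,-10,225,-48,0)"
```

```text
t 14.4 pos [474.4 -94.8 214.2] rot [-89.9 -19.9 -81.2] w 14.6 F [ 0.8  0.1 -0.7]
  d_cm [-7.72 -3.94 -0.12] twist [  5.7 -32.9  19.3]
```

```bash
python3 -m pendant '[{"delta_pos":[-1.5,-0.8,0],"twist":[1,-6,4],"grip":50},{"delta_pos":[-3,-1.6,0],"twist":[2,-13,8],"grip":80},{"delta_pos":[-4.6,-2.4,0],"twist":[3.5,-20,12],"grip":100},{"delta_pos":[-6.2,-3.2,0],"twist":[5,-27,16],"grip":100},{"delta_pos":[-7.7,-3.9,0],"twist":[5.7,-32.9,19.3],"grip":100}]'
python3 -c "
from h import *
go(442.8,85.4,100,-7.6,0)"
```

```text
time_s: 14.9
ee_pos: [461.1, -13.8, 224.1]
ee_rot: [-90.1, 0.1, -48.0]
force: [0.8, -0.8, 0.4]
gripper_width: 51.6
t 14.9 pos [461.1 -13.8 224.1] rot [-90.1   0.1 -48. ] w 51.6 F [ 0.8 -0.8  0.4]
  d_cm [-8.59 12.41  5.29] twist [  0.1 -40.4  -0.1]
```

```bash
python3 -m pendant '[{"delta_pos":[-1.7,2.5,1.1],"twist":[0,-8,0],"grip":100},{"delta_pos":[-3.4,5,2.1],"twist":[0,-16,0],"grip":100},{"delta_pos":[-5.1,7.5,3.2],"twist":[0,-24,0],"grip":100},{"delta_pos":[-6.8,10,4.2],"twist":[0,-32,0],"grip":100},{"delta_pos":[-8.6,12.4,5.3],"twist":[0,-40.4,0],"grip":100}]'
python3 - <<'E'
from h import *
b2,_=grab('side','s13')
x,y=w2p('side',(443,85,28)).astype(int); crop(b2,x-70,y-70,x+70,y+50,4.5,'s13c')
go(442.8,85.4,5.5,-7.6,0)
E
```

```text
time_s: 15.4
ee_pos: [443.4, 85.7, 98.6]
ee_rot: [-90.1, 0.1, -7.5]
force: [-0.2, -0.9, -0.4]
gripper_width: 90.3
t 15.45 pos [440.2  87.4  95.2] rot [-90.2   0.5  -7.3] w 90.7 F [-0.7  0.9 -2.5]
  d_cm [ 0.36  8.97 -0.14] twist [ 0.2  0.3 -0.5]
```

View pics/s13c.png

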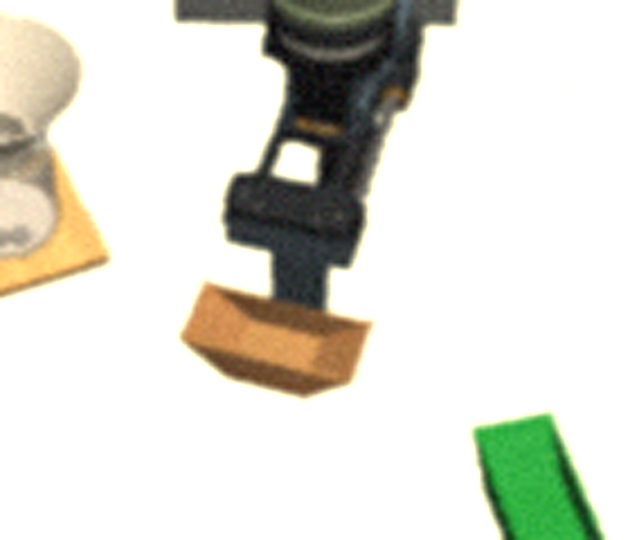

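```bash
python3 -m pendant '[{"delta_pos":[0,2.5,0],"twist":[0,0,0],"grip":100},{"delta_pos":[0,5,0],"twist":[0,0,0],"grip":100},{"delta_pos":[0,7.5,0],"twist":[0,0,0],"grip":100},{"delta_pos":[0,9.2,0],"twist":[0,0,0],"grip":100},{"delta_pos":[0,9.2,0],"twist":[0,0,0],"grip":70}]' 15
for i in 1 2; do python3 -m pendant '[{"delta_pos":[0,0,0],"twist":[0,0,0],"grip":50},{"delta_pos":[0,0,0],"twist":[0,0,0],"grip":40},{"delta_pos":[0,0,0],"twist":[0,0,0],"grip":30},{"delta_pos":[0,0,0],"twist":[0,0,0],"grip":30},{"delta_pos":[0,0,0],"twist":[0,0,0],"grip":30}]' 15; done
```

```text
time_s: 15.95
ee_pos: [442.1, 84.7, 6.0]
ee_rot: [-90.2, 0.3, -7.9]
force: [-0.4, 0.6, 0.5]
gripper_width: 85.9
time_s: 16.45
ee_pos: [444.0, 85.7, 8.4]
ee_rot: [-90.1, -0.0, -7.9]
force: [-0.6, 0.3, 5.0]
gripper_width: 53.5
time_s: 16.95
ee_pos: [444.0, 85.7, 8.4]
ee_rot: [-90.1, -0.0, -7.9]
force: [-1.5, 0.2, 6.5]
gripper_width: 53.2
```

```bash
python3 -m pendant '[{"delta_pos":[0,-1,0],"twist":[0,0,0],"grip":30},{"delta_pos":[0,-4,0],"twist":[0,0,0],"grip":30},{"delta_pos":[0,-8,0],"twist":[0,0,0],"grip":30},{"delta_pos":[0,-12,0],"twist":[0,0,0],"grip":30},{"delta_pos":[0,-16,0],"twist":[0,0,0],"grip":30}]' 20
python3 -m pendant '[{"delta_pos":[0,-2.5,0],"twist":[0,7,0],"grip":30},{"delta_pos":[0,-5,0],"twist":[0,15,0],"grip":30},{"delta_pos":[0,-7,0],"twist":[0,23,0],"grip":30},{"delta_pos":[0,-8,-2],"twist":[0,31,0],"grip":30},{"delta_pos":[0,-8,-5],"twist":[0,39,0],"grip":30}]'
python3 -c "
from h import *
gob(-95,0,247,-81.5,0)"
```

```text
time_s: 17.45
ee_pos: [442.9, 85.7, 169.5]
ee_rot: [-90.1, 0.1, -7.9]
force: [1.8, -0.3, -0.6]
gripper_width: 53.4
time_s: 17.95
ee_pos: [437.5, 36.7, 249.7]
ee_rot: [-90.0, -0.1, -47.0]
force: [0.4, 0.4, -0.1]
gripper_width: 53.4
t 17.95 pos [437.5  36.7 249.7] rot [-90.   -0.1 -47. ] w 53.4 F [ 0.4  0.4 -0.1]
  d_cm [16.5   0.3  -9.76] twist [-0.1 34.5  0.1]
```

```bash
python3 -m pendant '[{"delta_pos":[3.3,0,-2],"twist":[0,7,0],"grip":30},{"delta_pos":[6.6,0,-4],"twist":[0,14,0],"grip":30},{"delta_pos":[10,0.1,-6],"twist":[0,21,0],"grip":30},{"delta_pos":[13.3,0.2,-8],"twist":[0,28,0],"grip":30},{"delta_pos":[16.5,0.3,-9.8],"twist":[0,34.5,0],"grip":30}]'
python3 -m pendant '[{"delta_pos":[0,0,0],"twist":[0,0,0],"grip":30},{"delta_pos":[0,1.5,0],"twist":[0,0,0],"grip":30},{"delta_pos":[0,3,0],"twist":[0,0,0],"grip":30},{"delta_pos":[0,4.5,0],"twist":[0,0,0],"grip":30},{"delta_pos":[0,5.5,0],"twist":[0,0,0],"grip":30}]'
python3 -c "
from h import *
gob(-95,0,184,-81.5,0)"
```

```text
time_s: 18.45
ee_pos: [477.6, -152.6, 245.3]
ee_rot: [-90.1, -0.1, -81.7]
force: [0.2, 0.0, 0.1]
gripper_width: 53.1
time_s: 18.95
ee_pos: [477.1, -150.2, 189.1]
ee_rot: [-90.2, -0.0, -81.3]
force: [-0.4, 0.1, -0.2]
gripper_width: 53.4
t 18.95 pos [ 477.1 -150.2  189.1] rot [-90.2  -0.  -81.3] w 53.4 F [-0.4  0.1 -0.2]
  d_cm [0.06 0.51 0.13] twist [0.2 0.2 0. ]
```

```bash
python3 -m pendant '[{"delta_pos":[0,0.3,0.1],"twist":[0,0,0],"grip":30},{"delta_pos":[0,0.5,0.1],"twist":[0,0,0],"grip":30},{"delta_pos":[0,0.5,0.1],"twist":[0,0,0],"grip":65},{"delta_pos":[0,0.5,0.1],"twist":[0,0,0],"grip":80},{"delta_pos":[0,0.5,0.1],"twist":[0,0,0],"grip":80}]'
python3 -m pendant '[{"delta_pos":[0,-1,0],"twist":[0,0,0],"grip":80},{"delta_pos":[0,-3,0],"twist":[0,0,0],"grip":80},{"delta_pos":[0,-5,0],"twist":[0,0,0],"grip":80},{"delta_pos":[0,-6,0],"twist":[0,0,0],"grip":60},{"delta_pos":[0,-6,0],"twist":[0,0,0],"grip":40}]'
python3 - <<'E'
from h import *
b,d=grab('side','s14'); crop(b,280,50,420,180,4.5,'s14c')
gob(-190,2,245,-81.5,20)
E
```

```text
time_s: 19.45
ee_pos: [479.4, -151.0, 185.5]
ee_rot: [-90.1, -0.1, -81.4]
force: [0.1, 0.4, 0.6]
gripper_width: 71.8
time_s: 19.95
ee_pos: [480.1, -151.1, 246.8]
ee_rot: [-89.9, -0.2, -81.4]
force: [0.8, -0.7, -0.8]
gripper_width: 60.2
t 20.0 pos [ 479.4 -150.9  245.5] rot [-90.   -0.1 -81.4] w 55.7 F [-0.8  0.4 -0.1]
  d_cm [-9.55  0.03  0.13] twist [  0.    0.1 -19.9]
```

View pics/s14c.png

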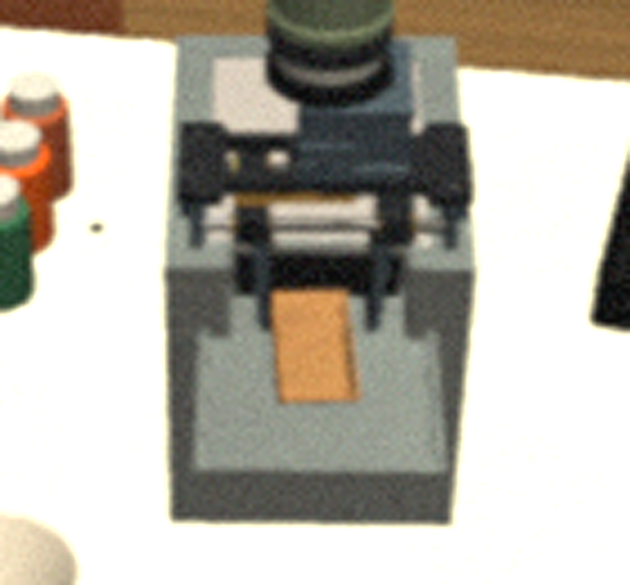

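```bash
python3 -m pendant '[{"delta_pos":[-2,-0.2,0],"twist":[0,0,-3],"grip":16},{"delta_pos":[-4,-0.2,0],"twist":[0,0,-8],"grip":16},{"delta_pos":[-6,-0.2,0],"twist":[0,0,-13],"grip":16},{"delta_pos":[-8,-0.1,0.1],"twist":[0,0,-18],"grip":16},{"delta_pos":[-9.5,0,0.2],"twist":[0,0.1,-19.9],"grip":16}]' 20
python3 -m pendant '[{"delta_pos":[-0.5,1.2,0],"twist":[0,0,0],"grip":16},{"delta_pos":[-0.9,2.4,0],"twist":[0,0,0],"grip":16},{"delta_pos":[-1.3,3.6,0],"twist":[0,0,0],"grip":16},{"delta_pos":[-1.7,4.7,0],"twist":[0,0,0],"grip":16},{"delta_pos":[-1.7,4.7,0],"twist":[0,0,0],"grip":16}]'
python3 -c "
from h import *
gob(-100,3,190,-81.5,20)"
```

```text
time_s: 20.5
ee_pos: [465.6, -54.8, 243.4]
ee_rot: [-90.2, -20.1, -81.2]
force: [-0.4, 0.8, 0.9]
gripper_width: 16.5
time_s: 21.0
ee_pos: [465.4, -57.7, 192.6]
ee_rot: [-90.4, -20.0, -81.4]
force: [0.1, 1.0, -0.3]
gripper_width: 14.2
t 21.0 pos [465.4 -57.7 192.6] rot [-90.4 -20.  -81.4] w 14.2 F [ 0.1  1.  -0.3]
  d_cm [8.25 3.27 0.22] twist [ 0.4  0.1 -0. ]
```

```bash
python3 -m pendant '[{"delta_pos":[1.5,0.6,0.1],"twist":[0,0,0],"grip":16},{"delta_pos":[3,1.1,0.2],"twist":[0,0,0],"grip":16},{"delta_pos":[4.7,1.8,0.2],"twist":[0,0,0],"grip":16},{"delta_pos":[6.3,2.5,0.2],"twist":[0,0,0],"grip":16},{"delta_pos":[8.2,3.2,0.2],"twist":[0,0,0],"grip":16}]'
python3 -m pendant '[{"delta_pos":[1.3,0.5,0],"twist":[0,0,0],"grip":16},{"delta_pos":[2.6,1,0],"twist":[0,0,0],"grip":16},{"delta_pos":[3.9,1.5,0],"twist":[0,0,0],"grip":16},{"delta_pos":[5,1.9,0],"twist":[0,0,0],"grip":16},{"delta_pos":[6,2.2,0],"twist":[0,0,0],"grip":16}]'
python3 -c "
from h import *
gob(-12,2,189,-81.5,20)"
```

```text
time_s: 21.5
ee_pos: [482.0, -144.4, 192.9]
ee_rot: [-90.1, -20.0, -81.5]
force: [0.0, 0.9, 0.5]
gripper_width: 14.8
time_s: 22.0
ee_pos: [491.4, -207.5, 192.5]
ee_rot: [-90.1, -20.0, -81.4]
force: [0.1, 0.7, 0.5]
gripper_width: 14.3
t 22.0 pos [ 491.4 -207.5  192.5] rot [-90.1 -20.  -81.4] w 14.3 F [0.1 0.7 0.5]
  d_cm [ 2.21  1.18 -0.24] twist [ 0.1  0.1 -0. ]
```

```bash
python3 -m pendant '[{"delta_pos":[0.6,0.3,0],"twist":[0,0,0],"grip":16},{"delta_pos":[1.2,0.6,-0.1],"twist":[0,0,0],"grip":16},{"delta_pos":[1.8,0.9,-0.1],"twist":[0,0,0],"grip":16},{"delta_pos":[2.3,1.2,-0.2],"twist":[0,0,0],"grip":16},{"delta_pos":[2.3,1.2,-0.2],"twist":[0,0,0],"grip":16}]'
python3 -m pendant '[{"delta_pos":[-1,-0.4,0],"twist":[0,0,0],"grip":16},{"delta_pos":[-3,-1.5,0],"twist":[0,0,0],"grip":16},{"delta_pos":[-5.5,-3,0],"twist":[0,0,0],"grip":16},{"delta_pos":[-9,-5,0],"twist":[0,0,0],"grip":16},{"delta_pos":[-12.5,-7,0],"twist":[0,0,0],"grip":16}]'
python3 - <<'E'
from h import *
b,d=grab('top','t16'); crop(b,340,130,560,270,3.6,'t16c'); crop(b,150,130,330,265,4.4,'t16b')
for r in trays(b)[:6]: print(r)
go(460,-10,235,-48,0)
C=cloud('top',d)
for x in range(280,430,10):
    u=int(340+x/3.6);v=int(130+(300)/3.6); P=C[v,u]; w=P[:2]-O; print(x,(w@U).round(),P[2].round())
E
```

```text
time_s: 22.5
ee_pos: [493.0, -232.8, 188.9]
ee_rot: [-90.1, -20.0, -81.5]
force: [0.2, -0.1, -0.1]
gripper_width: 14.6
time_s: 23.0
ee_pos: [471.5, -90.6, 212.5]
ee_rot: [-90.1, -20.0, -81.5]
force: [0.0, 0.2, -0.2]
gripper_width: 14.4
(array([544., 350.]), 106.0, -587.8, 272, 116, -5.8)
(array([ 14., 356.]), 115.4, 855.9, 278, 109, 12.5)
(array([635., 292.]), 243.8, -842.2, 542, 28, -2.1)
(array([191., 221.]), 467.1, 381.6, 110, 50, 3.5)
(array([215., 172.]), 604.8, 316.1, 109, 47, -7.2)
(array([221., 123.]), 738.0, 299.1, 102, 75, -89.6)
t 23.05 pos [471.5 -85.7 213.1] rot [-89.9 -19.7 -81.3] w 14.6 F [-0.   3.3  1.1]
  d_cm [-6.47 -4.65  0.01] twist [  5.7 -33.   19.2]
280 -35.0 171.0
290 -28.0 173.0
300 16.0 12.0
310 23.0 19.0
320 27.0 23.0
330 33.0 33.0
340 40.0 39.0
350 -4.0 239.0
360 5.0 234.0
370 10.0 232.0
380 16.0 238.0
390 24.0 233.0
400 31.0 234.0
410 34.0 237.0
420 43.0 233.0
```

View pics/t16c.png

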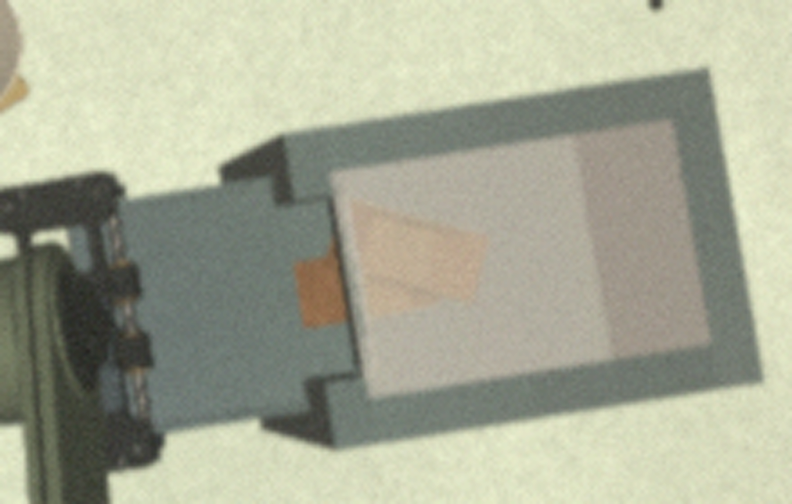

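View pics/t16b.png

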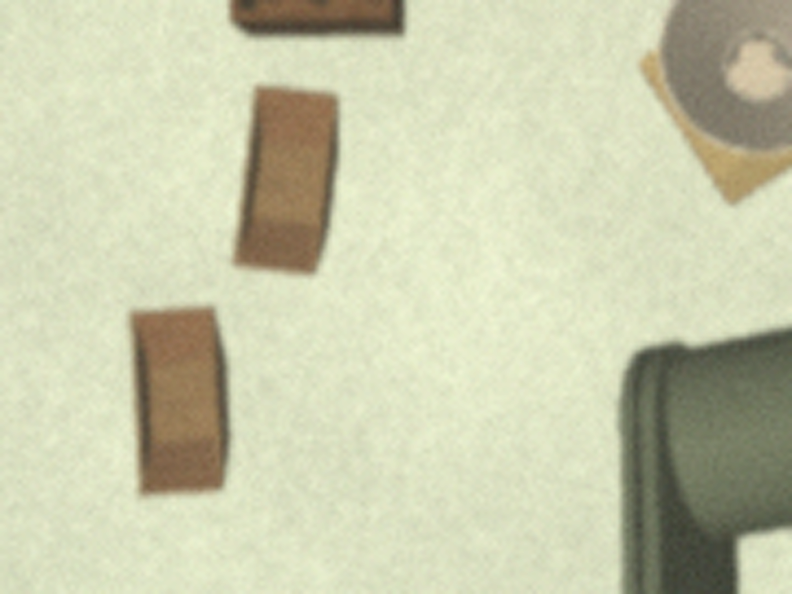

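Both trays are inside the bin. Two brown trays remain, at crop (285,180) and (180,400). Next is the one at (467,381).

```bash
python3 -m pendant '[{"delta_pos":[-1.3,-0.9,0],"twist":[1,-6,4],"grip":50},{"delta_pos":[-2.6,-1.8,0],"twist":[2,-13,8],"grip":80},{"delta_pos":[-3.9,-2.8,0],"twist":[3.5,-20,12],"grip":100},{"delta_pos":[-5.2,-3.7,0],"twist":[5,-27,16],"grip":100},{"delta_pos":[-6.5,-4.6,0],"twist":[5.7,-33,19.2],"grip":100}]'
python3 -c "
from h import *
go(467.1,381.6,100,3.5,0)"
```

```text
time_s: 23.55
ee_pos: [460.2, -15.5, 233.9]
ee_rot: [-90.2, 0.0, -47.9]
force: [-0.2, -1.0, -0.2]
gripper_width: 51.9
t 23.55 pos [460.2 -15.5 233.9] rot [-90.2   0.  -47.9] w 51.9 F [-0.2 -1.  -0.2]
  d_cm [-28.98  13.32  27.2 ] twist [  0.1 -51.4  -0.1]
```

```bash
python3 -m pendant '[{"delta_pos":[-2,0,1.9],"twist":[0,-6,0],"grip":100},{"delta_pos":[-5,0,4.7],"twist":[0,-12,0],"grip":100},{"delta_pos":[-8,0.5,7.5],"twist":[0,-18,0],"grip":100},{"delta_pos":[-11,1,10.3],"twist":[0,-24,0],"grip":100},{"delta_pos":[-14,2,13.1],"twist":[0,-30,0],"grip":100}]'
python3 -c "
from h import *
go(467.1,381.6,100,3.5,0)"
```

```text
time_s: 24.05
ee_pos: [464.6, 177.3, 212.9]
ee_rot: [-90.2, -0.1, -17.8]
force: [0.4, 0.3, 0.1]
gripper_width: 90.4
t 24.05 pos [464.6 177.3 212.9] rot [-90.2  -0.1 -17.8] w 90.4 F [0.4 0.3 0.1]
  d_cm [-6.04 11.22 19.56] twist [  0.2 -21.3   0. ]
```

```bash
python3 -m pendant '[{"delta_pos":[-1.2,2.2,3.9],"twist":[0,-5,0],"grip":100},{"delta_pos":[-2.4,4.5,7.8],"twist":[0,-10,0],"grip":100},{"delta_pos":[-3.6,6.7,11.7],"twist":[0,-15,0],"grip":100},{"delta_pos":[-4.9,9,15.7],"twist":[0,-20,0],"grip":100},{"delta_pos":[-6,11.2,19.5],"twist":[0,-21.3,0],"grip":100}]'
python3 - <<'E'
from h import *
b2,_=grab('side','s17')
x,y=w2p('side',(467,381,28)).astype(int); crop(b2,x-70,y-70,x+70,y+50,4.5,'s17c')
go(467.1,381.6,6,3.5,0)
E
```

```text
time_s: 24.55
ee_pos: [467.2, 380.9, 98.6]
ee_rot: [-90.2, 0.1, 3.4]
force: [0.8, -0.4, 0.3]
gripper_width: 91.2
t 24.6 pos [466.3 385.7  94.6] rot [-90.1   0.3   3.4] w 91.5 F [ 1.4  4.4 -1.7]
  d_cm [ 0.1   8.86 -0.39] twist [ 0.1 -0.1 -0.3]
```

View pics/s17c.png

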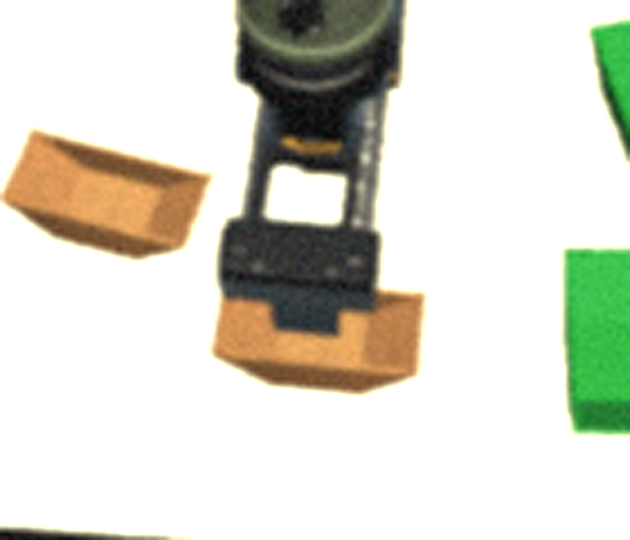

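```bash
python3 -m pendant '[{"delta_pos":[0,0.5,0],"twist":[0,0,0],"grip":100},{"delta_pos":[0,3,0],"twist":[0,0,0],"grip":100},{"delta_pos":[0,6,0],"twist":[0,0,0],"grip":100},{"delta_pos":[0,8.3,0],"twist":[0,0,0],"grip":100},{"delta_pos":[0,9.2,0],"twist":[0,0,0],"grip":90}]' 15
for i in 1 2; do python3 -m pendant '[{"delta_pos":[0,0,0],"twist":[0,0,0],"grip":70},{"delta_pos":[0,0,0],"twist":[0,0,0],"grip":50},{"delta_pos":[0,0,0],"twist":[0,0,0],"grip":30},{"delta_pos":[0,0,0],"twist":[0,0,0],"grip":30},{"delta_pos":[0,0,0],"twist":[0,0,0],"grip":30}]' 15; done
```

```text
time_s: 25.1
ee_pos: [466.9, 376.3, 6.0]
ee_rot: [-90.4, 0.3, 3.1]
force: [-0.6, 0.5, 0.5]
gripper_width: 85.8
time_s: 25.6
ee_pos: [469.1, 378.9, 8.9]
ee_rot: [-90.1, -0.0, 3.2]
force: [0.4, 0.7, 5.3]
gripper_width: 51.9
time_s: 26.1
ee_pos: [468.1, 378.0, 7.4]
ee_rot: [-90.3, 0.1, 3.2]
force: [-1.8, -0.2, 1.6]
gripper_width: 51.8
```

```bash
python3 -m pendant '[{"delta_pos":[0,0,0],"twist":[0,0,0],"grip":30},{"delta_pos":[0,-2,0],"twist":[0,0,0],"grip":30},{"delta_pos":[0,-6,0],"twist":[0,0,0],"grip":30},{"delta_pos":[0,-10,0],"twist":[0,0,0],"grip":30},{"delta_pos":[0,-14,0],"twist":[0,0,0],"grip":30}]' 20
python3 -c "
from h import *
gob(-95,0,250,-81.5,0)"
```

```text
time_s: 26.6
ee_pos: [468.3, 378.5, 148.5]
ee_rot: [-90.3, 0.2, 3.2]
force: [-0.3, -0.4, -0.0]
gripper_width: 51.9
t 26.6 pos [468.3 378.5 148.5] rot [-90.3   0.2   3.2] w 51.9 F [-0.3 -0.4 -0. ]
  d_cm [ -1.93  -9.89 -52.93] twist [ 0.3 84.7  0.1]
```

```bash
python3 -m pendant '[{"delta_pos":[0,-2,-1.5],"twist":[0,5,0],"grip":30},{"delta_pos":[0,-4,-4],"twist":[0,12,0],"grip":30},{"delta_pos":[0,-6,-7.5],"twist":[0,19,0],"grip":30},{"delta_pos":[0,-8,-11.5],"twist":[0,26,0],"grip":30},{"delta_pos":[0,-10,-16],"twist":[0,33,0],"grip":30}]'
python3 -c "
from h import *
gob(-95,0,250,-81.5,0)"
```

```text
time_s: 27.1
ee_pos: [477.3, 218.4, 248.5]
ee_rot: [-90.3, -0.0, -30.0]
force: [0.4, -0.0, -0.1]
gripper_width: 51.7
t 27.1 pos [477.3 218.4 248.5] rot [-90.3  -0.  -30. ] w 51.7 F [ 0.4 -0.  -0.1]
  d_cm [ 1.857e+01  2.000e-02 -3.188e+01] twist [ 0.3 51.5  0.2]
```

```bash
python3 -m pendant '[{"delta_pos":[1.9,0,-3.2],"twist":[0,5,0],"grip":30},{"delta_pos":[3.8,0,-6.6],"twist":[0,10,0],"grip":30},{"delta_pos":[5.8,0,-10],"twist":[0,15,0],"grip":30},{"delta_pos":[7.7,0,-13.3],"twist":[0,20,0],"grip":30},{"delta_pos":[9.5,0,-16.3],"twist":[0,26,0],"grip":30}]'
python3 -c "
from h import *
gob(-95,0,250,-81.5,0)"
```

```text
time_s: 27.6
ee_pos: [478.4, 29.0, 248.8]
ee_rot: [-90.2, -0.2, -56.1]
force: [0.4, -1.0, -0.9]
gripper_width: 51.7
t 27.6 pos [478.4  29.  248.8] rot [-90.2  -0.2 -56.1] w 51.7 F [ 0.4 -1.  -0.9]
  d_cm [ 14.91  -0.04 -10.02] twist [ 0.2 25.4  0.2]
```

```bash
python3 -m pendant '[{"delta_pos":[3.5,0,-2.4],"twist":[0,6,0],"grip":30},{"delta_pos":[7,0,-4.8],"twist":[0,12,0],"grip":30},{"delta_pos":[10.5,0,-7],"twist":[0,18,0],"grip":30},{"delta_pos":[13.3,0,-9],"twist":[0,23,0],"grip":30},{"delta_pos":[14.9,0,-10],"twist":[0.2,25.4,0],"grip":30}]'
python3 -m pendant '[{"delta_pos":[0,0,0],"twist":[0,0,0],"grip":30},{"delta_pos":[0,1.5,0],"twist":[0,0,0],"grip":30},{"delta_pos":[0,3,0],"twist":[0,0,0],"grip":30},{"delta_pos":[0,4.5,0],"twist":[0,0,0],"grip":30},{"delta_pos":[0,5.8,0],"twist":[0,0,0],"grip":30}]'
python3 -c "
from h import *
gob(-95,0,184,-81.5,0)"
```

```text
time_s: 28.1
ee_pos: [479.4, -151.3, 249.4]
ee_rot: [-90.0, -0.2, -81.5]
force: [0.5, 0.7, -0.8]
gripper_width: 51.5
time_s: 28.6
ee_pos: [479.5, -147.6, 190.8]
ee_rot: [-90.0, -0.1, -81.1]
force: [0.1, -0.3, -1.5]
gripper_width: 51.7
t 28.6 pos [ 479.5 -147.6  190.8] rot [-90.   -0.1 -81.1] w 51.7 F [ 0.1 -0.3 -1.5]
  d_cm [ 0.27  0.68 -0.15] twist [-0.   0.4  0.1]
```

```bash
python3 -m pendant '[{"delta_pos":[0,0.4,0],"twist":[0,0.4,0],"grip":30},{"delta_pos":[0,0.65,0],"twist":[0,0.4,0],"grip":30},{"delta_pos":[0,0.65,0],"twist":[0,0.4,0],"grip":65},{"delta_pos":[0,0.65,0],"twist":[0,0.4,0],"grip":80},{"delta_pos":[0,0.65,0],"twist":[0,0.4,0],"grip":80}]'
python3 -m pendant '[{"delta_pos":[0,-1,0],"twist":[0,0,0],"grip":80},{"delta_pos":[0,-3,0],"twist":[0,0,0],"grip":80},{"delta_pos":[0,-5,0],"twist":[0,0,0],"grip":80},{"delta_pos":[0,-6,0],"twist":[0,0,0],"grip":60},{"delta_pos":[0,-6,0],"twist":[0,0,0],"grip":40}]'
python3 - <<'E'
from h import *
b,d=grab('side','s18'); crop(b,280,50,420,180,4.5,'s18c')
gob(-190,2,245,-81.5,20)
E
```

```text
time_s: 29.1
ee_pos: [480.3, -148.9, 186.0]
ee_rot: [-89.9, -0.2, -81.6]
force: [0.7, -0.1, 0.1]
gripper_width: 71.6
time_s: 29.6
ee_pos: [480.7, -149.0, 247.2]
ee_rot: [-89.7, -0.3, -81.6]
force: [-0.3, 0.1, -0.3]
gripper_width: 59.8
t 29.65 pos [ 480.  -148.8  245.9] rot [-89.9  -0.2 -81.6] w 56.0 F [ 0.1  0.1 -0.1]
  d_cm [-9.35  0.05 -0.01] twist [ -0.1  -0.2 -19.8]
```

View pics/s18c.png

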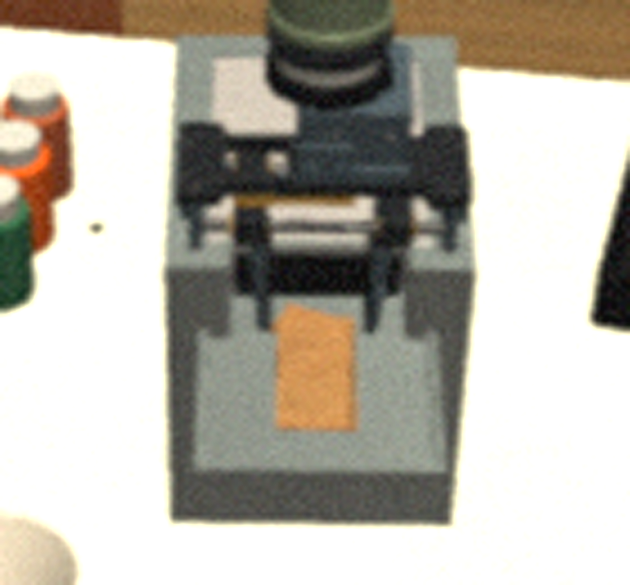

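```bash
python3 -m pendant '[{"delta_pos":[-2,-0.2,0],"twist":[0,0,-3],"grip":16},{"delta_pos":[-4,-0.2,0],"twist":[0,0,-8],"grip":16},{"delta_pos":[-6,-0.2,0],"twist":[0,0,-13],"grip":16},{"delta_pos":[-8,-0.1,0.1],"twist":[0,0,-18],"grip":16},{"delta_pos":[-9.6,0,0.1],"twist":[0,0,-19.9],"grip":16}]' 20
python3 - <<'E'
from h import *
b,d=grab('top','t19'); crop(b,340,160,450,260,6,'t19c')
E
python3 -m pendant '[{"delta_pos":[-0.5,1.2,0],"twist":[0,0,0],"grip":16},{"delta_pos":[-0.9,2.4,0],"twist":[0,0,0],"grip":16},{"delta_pos":[-1.3,3.6,0],"twist":[0,0,0],"grip":16},{"delta_pos":[-1.7,4.7,0],"twist":[0,0,0],"grip":16},{"delta_pos":[-1.7,4.7,0],"twist":[0,0,0],"grip":16}]'
python3 -c "
from h import *
gob(-100,2,190,-81.5,20)"
```

```text
time_s: 30.15
ee_pos: [465.6, -51.8, 243.6]
ee_rot: [-90.1, -20.2, -81.5]
force: [-0.2, 0.8, -0.8]
gripper_width: 16.2
time_s: 30.7
ee_pos: [465.5, -54.6, 192.7]
ee_rot: [-90.2, -20.1, -81.7]
force: [-0.8, -0.5, 0.3]
gripper_width: 14.4
t 30.7 pos [465.5 -54.6 192.7] rot [-90.2 -20.1 -81.7] w 14.4 F [-0.8 -0.5  0.3]
  d_cm [8.53 3.4  0.1 ] twist [ 0.3 -0.1  0.1]
```

View pics/t19c.png

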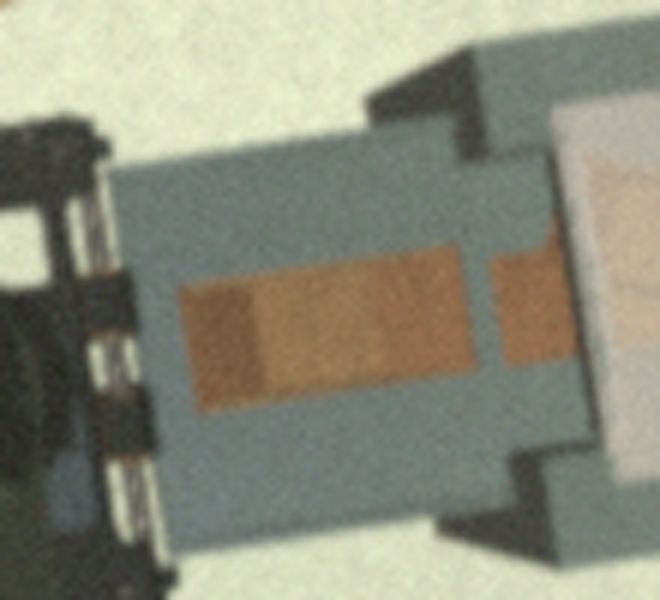

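The tray lies straight on the ledge, crop (180-475, 245-410). The brown patch at (535,305) is a fallen tray seen through the gap. I'll push.

```bash
python3 -m pendant '[{"delta_pos":[1.5,0.6,0.1],"twist":[0,0,0],"grip":16},{"delta_pos":[3,1.1,0.1],"twist":[0,0,0],"grip":16},{"delta_pos":[4.8,1.9,0.1],"twist":[0,0,0],"grip":16},{"delta_pos":[6.6,2.6,0.1],"twist":[0,0,0],"grip":16},{"delta_pos":[8.5,3.4,0.1],"twist":[0,0,0],"grip":16}]'
python3 -m pendant '[{"delta_pos":[1.3,0.5,0],"twist":[0,0,0],"grip":16},{"delta_pos":[2.6,1,0],"twist":[0,0,0],"grip":16},{"delta_pos":[3.9,1.5,0],"twist":[0,0,0],"grip":16},{"delta_pos":[5,1.9,0],"twist":[0,0,0],"grip":16},{"delta_pos":[6,2.2,0],"twist":[0,0,0],"grip":16}]'
python3 -c "
from h import *
gob(-12,2,189,-81.5,20)"
```

```text
time_s: 31.2
ee_pos: [481.5, -145.0, 192.5]
ee_rot: [-89.9, -20.1, -81.7]
force: [-0.2, 0.3, -0.1]
gripper_width: 14.7
time_s: 31.7
ee_pos: [490.6, -208.2, 192.1]
ee_rot: [-90.0, -20.1, -81.7]
force: [-0.3, -0.2, 0.0]
gripper_width: 14.6
t 31.7 pos [ 490.6 -208.2  192.1] rot [-90.  -20.1 -81.7] w 14.6 F [-0.3 -0.2  0. ]
  d_cm [ 2.16  1.13 -0.14] twist [ 0.  -0.2  0.1]
```

```bash
python3 -m pendant '[{"delta_pos":[0.6,0.3,0],"twist":[0,0,0],"grip":16},{"delta_pos":[1.2,0.6,-0.1],"twist":[0,0,0],"grip":16},{"delta_pos":[1.8,0.9,-0.1],"twist":[0,0,0],"grip":16},{"delta_pos":[2.3,1.2,-0.1],"twist":[0,0,0],"grip":16},{"delta_pos":[2.3,1.2,-0.1],"twist":[0,0,0],"grip":16}]'
python3 -m pendant '[{"delta_pos":[-1,-0.4,0],"twist":[0,0,0],"grip":16},{"delta_pos":[-3,-1.5,0],"twist":[0,0,0],"grip":16},{"delta_pos":[-5.5,-3,0],"twist":[0,0,0],"grip":16},{"delta_pos":[-9,-5,0],"twist":[0,0,0],"grip":16},{"delta_pos":[-12.5,-7,0],"twist":[0,0,0],"grip":16}]'
python3 - <<'E'
from h import *
b,d=grab('top','t20'); crop(b,340,130,560,270,3.6,'t20c')
for r in trays(b)[:6]: print(r)
go(460,-10,235,-48,0)
C=cloud('top',d)
for x in range(280,430,10):
    u=int(340+x/3.6);v=int(130+(300)/3.6); P=C[v,u]; w=P[:2]-O; print(x,(w@U).round(),P[2].round())
E
```

```text
time_s: 32.2
ee_pos: [493.2, -233.4, 188.6]
ee_rot: [-90.0, -20.1, -81.7]
force: [-0.1, 0.3, -0.5]
gripper_width: 14.6
time_s: 32.7
ee_pos: [471.8, -91.0, 211.9]
ee_rot: [-89.9, -20.1, -81.7]
force: [0.4, 0.5, 0.4]
gripper_width: 14.6
(array([544., 351.]), 106.1, -587.7, 272, 115, -5.7)
(array([ 14., 357.]), 112.6, 855.8, 272, 108, 12.6)
(array([215., 171.]), 604.4, 315.4, 110, 50, -6.7)
(array([220., 122.]), 738.0, 299.2, 102, 75, -89.9)
(array([532., 107.]), 786.5, -571.6, 157, 71, -89.9)
(array([381.,  83.]), 564.0, 28.2, 1791, 1119, 87.9)
t 32.75 pos [471.9 -86.2 212.5] rot [-89.8 -19.8 -81.6] w 14.7 F [-0.1  3.8  0.4]
  d_cm [-6.49 -4.73 -0.04] twist [  5.6 -33.2  19.3]
280 -36.0 175.0
290 -29.0 174.0
300 -5.0 106.0
310 22.0 22.0
320 29.0 18.0
330 32.0 36.0
340 40.0 37.0
350 -2.0 234.0
360 5.0 234.0
370 9.0 234.0
380 16.0 235.0
390 23.0 237.0
400 30.0 238.0
410 36.0 231.0
420 42.0 234.0
```

View pics/t20c.png

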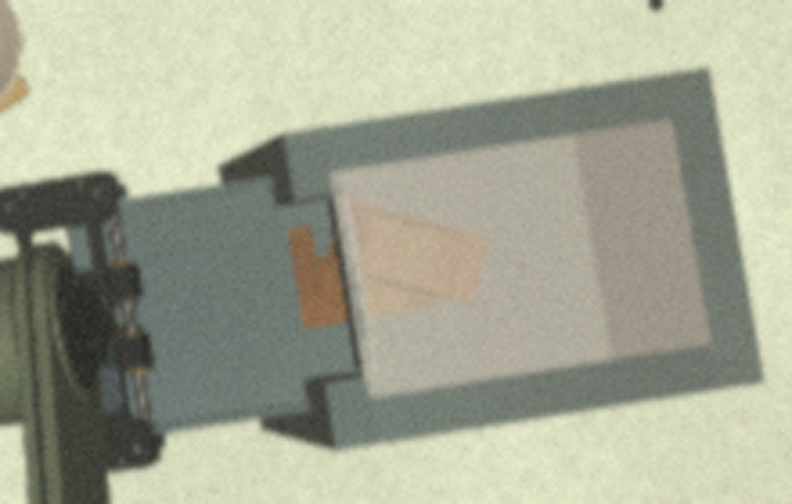

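Three trays are in the bin; the third stands upright just inside the front. The last brown tray is at (604,315). I'll fetch it now and then check how the standing one has settled.

```bash
python3 -m pendant '[{"delta_pos":[-1.3,-0.9,0],"twist":[1,-6,4],"grip":50},{"delta_pos":[-2.6,-1.8,0],"twist":[2,-13,8],"grip":80},{"delta_pos":[-3.9,-2.8,0],"twist":[3.5,-20,12],"grip":100},{"delta_pos":[-5.2,-3.7,0],"twist":[5,-27,16],"grip":100},{"delta_pos":[-6.5,-4.6,0],"twist":[5.6,-33,19.3],"grip":100}]'
python3 -m pendant '[{"delta_pos":[-2,0,1.9],"twist":[0,-6,0],"grip":100},{"delta_pos":[-5,0,4.7],"twist":[0,-12,0],"grip":100},{"delta_pos":[-8,0,7.5],"twist":[0,-18,0],"grip":100},{"delta_pos":[-11,0,10.3],"twist":[0,-24,0],"grip":100},{"delta_pos":[-13,0,13.1],"twist":[0,-30,0],"grip":100}]'
python3 -c "
from h import *
go(604.4,315.4,110,-6.8,0)"
```

```text
time_s: 33.25
ee_pos: [460.7, -15.9, 233.2]
ee_rot: [-90.2, -0.0, -48.0]
force: [0.7, -0.2, 1.0]
gripper_width: 51.7
time_s: 33.75
ee_pos: [471.5, 169.7, 231.7]
ee_rot: [-90.3, 0.0, -18.0]
force: [0.7, 0.3, 0.1]
gripper_width: 90.0
t 33.75 pos [471.5 169.7 231.7] rot [-90.3   0.  -18. ] w 90.0 F [0.7 0.3 0.1]
  d_cm [ 8.14 12.08 18.02] twist [  0.3 -11.2  -0. ]
```

```bash
python3 -m pendant '[{"delta_pos":[1.7,2,3.8],"twist":[0,-3,0],"grip":100},{"delta_pos":[3.5,4.5,7.6],"twist":[0,-6,0],"grip":100},{"delta_pos":[5.2,7.5,11.4],"twist":[0,-9,0],"grip":100},{"delta_pos":[7,10,15.2],"twist":[0,-11.2,0],"grip":100},{"delta_pos":[8.1,12,18],"twist":[0,-11.2,0],"grip":100}]'
python3 - <<'E'
from h import *
b2,_=grab('side','s21')
x,y=w2p('side',(604,315,28)).astype(int); crop(b2,x-70,y-70,x+70,y+50,4.5,'s21c')
b,d=grab('top','t21'); crop(b,340,130,560,270,3.6,'t21c')
go(604.4,315.4,7,-6.8,0)
E
```

```text
time_s: 34.25
ee_pos: [606.6, 314.4, 108.4]
ee_rot: [-90.3, 0.1, -7.0]
force: [0.8, -0.8, 0.6]
gripper_width: 91.1
t 34.35 pos [605.6 314.7 105.8] rot [-90.4   0.3  -7. ] w 91.4 F [-0.8 -0.4 -1. ]
  d_cm [-0.07  9.88  0.13] twist [ 0.4 -0.2 -0.3]
```

View pics/s21c.png

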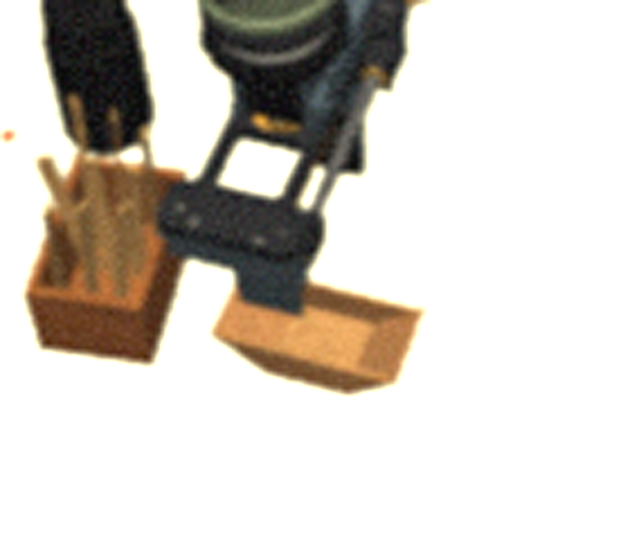

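View pics/t21c.png

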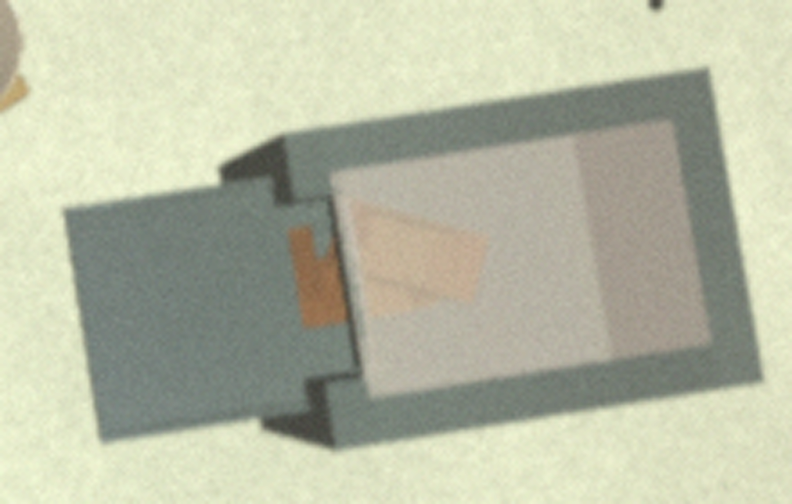

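```bash
python3 - <<'E'
from h import *
x,y=w2p('side',(604,315,28)).astype(int)
for P in ((605.6,314.7,105.8),(604.4,315.4,0),(604.4,315.4,28),(605.6,314.7,125)): print(P,((w2p('side',P)-[x-70,y-70])*4.5).round())
C=cloud('top',np.load('pics/t21d.npy'))
for v in (193,200,207,214):
  for u in range(418,434,2):
    P=C[v,u]; w=P[:2]-O; print(u,v,(w@U).round(),(w@V).round(),P[2].round(),end=' | ')
  print()
E
```

```text
(605.6, 314.7, 105.8) [303. 238.]
(604.4, 315.4, 0) [319. 342.]
(604.4, 315.4, 28) [316. 316.]
(605.6, 314.7, 125) [301. 218.]
418 193 -26.0 45.0 177.0 | 420 193 19.0 47.0 4.0 | 422 193 25.0 47.0 3.0 | 424 193 3.0 44.0 119.0 | 426 193 36.0 45.0 4.0 | 428 193 41.0 44.0 7.0 | 430 193 46.0 43.0 8.0 | 432 193 6.0 39.0 187.0 | 
418 200 -29.0 28.0 178.0 | 420 200 -24.0 27.0 175.0 | 422 200 -3.0 26.0 110.0 | 424 200 1.0 26.0 112.0 | 426 200 3.0 25.0 124.0 | 428 200 38.0 24.0 6.0 | 430 200 44.0 24.0 4.0 | 432 200 33.0 23.0 69.0 | 
418 207 -31.0 10.0 174.0 | 420 207 -26.0 10.0 173.0 | 422 207 -4.0 8.0 101.0 | 424 207 -1.0 8.0 108.0 | 426 207 2.0 7.0 116.0 | 428 207 7.0 6.0 119.0 | 430 207 35.0 4.0 27.0 | 432 207 38.0 4.0 34.0 | 
418 214 -34.0 -7.0 173.0 | 420 214 -28.0 -7.0 170.0 | 422 214 -24.0 -8.0 175.0 | 424 214 17.0 -12.0 17.0 | 426 214 21.0 -13.0 23.0 | 428 214 26.0 -14.0 27.0 | 430 214 31.0 -15.0 28.0 | 432 214 36.0 -16.0 30.0 |
```

```bash
python3 -m pendant '[{"delta_pos":[-0.1,2.5,0.1],"twist":[0,0,0],"grip":100},{"delta_pos":[-0.1,5,0.1],"twist":[0,0,0],"grip":100},{"delta_pos":[-0.1,7.5,0.1],"twist":[0,0,0],"grip":100},{"delta_pos":[-0.1,9.4,0.1],"twist":[0,0,0],"grip":100},{"delta_pos":[-0.1,10.1,0.1],"twist":[0,0,0],"grip":90}]' 15
for i in 1 2; do python3 -m pendant '[{"delta_pos":[0,0,0],"twist":[0,0,0],"grip":50},{"delta_pos":[0,0,0],"twist":[0,0,0],"grip":40},{"delta_pos":[0,0,0],"twist":[0,0,0],"grip":30},{"delta_pos":[0,0,0],"twist":[0,0,0],"grip":30},{"delta_pos":[0,0,0],"twist":[0,0,0],"grip":30}]' 15; done
```

```text
time_s: 34.85
ee_pos: [603.3, 312.0, 8.4]
ee_rot: [-90.4, 0.2, -7.1]
force: [-0.5, -0.3, -0.4]
gripper_width: 85.6
time_s: 35.35
ee_pos: [606.0, 313.3, 11.1]
ee_rot: [-90.2, -0.1, -7.1]
force: [0.4, 0.5, 4.6]
gripper_width: 52.1
time_s: 35.85
ee_pos: [606.0, 313.3, 11.1]
ee_rot: [-90.2, -0.1, -7.1]
force: [-0.0, 2.0, 5.6]
gripper_width: 51.7
```

```bash
python3 -m pendant '[{"delta_pos":[0,-0.5,0],"twist":[0,0,0],"grip":30},{"delta_pos":[0,-3,0],"twist":[0,0,0],"grip":30},{"delta_pos":[0,-7,0],"twist":[0,0,0],"grip":30},{"delta_pos":[-1,-11,0],"twist":[0,0,0],"grip":30},{"delta_pos":[-2.5,-15,0],"twist":[0,0,0],"grip":30}]' 20
python3 -m pendant '[{"delta_pos":[-2,-2,-1],"twist":[0,5,0],"grip":30},{"delta_pos":[-4.5,-4,-3],"twist":[0,11,0],"grip":30},{"delta_pos":[-7.5,-6,-6],"twist":[0,17,0],"grip":30},{"delta_pos":[-10,-8,-9],"twist":[0,23,0],"grip":30},{"delta_pos":[-11.5,-9.5,-13],"twist":[0,29,0],"grip":30}]'
python3 -c "
from h import *
gob(-95,0,252,-81.5,0)"
```

```text
time_s: 36.35
ee_pos: [580.3, 315.7, 160.4]
ee_rot: [-90.4, 0.1, -7.2]
force: [-0.2, 0.0, -0.8]
gripper_width: 52.0
time_s: 36.85
ee_pos: [448.4, 201.6, 256.2]
ee_rot: [-90.3, -0.1, -36.3]
force: [0.9, -0.1, 0.5]
gripper_width: 52.0
t 36.85 pos [448.4 201.6 256.2] rot [-90.3  -0.1 -36.3] w 52.0 F [ 0.9 -0.1  0.5]
  d_cm [ 23.25   0.6  -26.62] twist [ 0.2 45.2  0.2]
```

```bash
python3 -m pendant '[{"delta_pos":[2.3,0.1,-2.6],"twist":[0,5,0],"grip":30},{"delta_pos":[4.8,0.2,-5.3],"twist":[0,10,0],"grip":30},{"delta_pos":[7.2,0.3,-8],"twist":[0,15,0],"grip":30},{"delta_pos":[9.6,0.4,-10.7],"twist":[0,20,0],"grip":30},{"delta_pos":[12,0.6,-13.5],"twist":[0,25,0],"grip":30}]'
python3 -c "
from h import *
gob(-95,0,252,-81.5,0)"
```

```text
time_s: 37.35
ee_pos: [467.1, 20.8, 250.1]
ee_rot: [-90.3, -0.2, -61.3]
force: [0.2, 0.3, -1.0]
gripper_width: 52.0
t 37.35 pos [467.1  20.8 250.1] rot [-90.3  -0.2 -61.3] w 52.0 F [ 0.2  0.3 -1. ]
  d_cm [15.58 -0.1  -7.23] twist [ 0.2 20.2  0.3]
```

```bash
python3 -m pendant '[{"delta_pos":[3.8,0,-1.8],"twist":[0,5,0],"grip":30},{"delta_pos":[7.6,0,-3.5],"twist":[0,10,0],"grip":30},{"delta_pos":[11.2,0,-5.2],"twist":[0,15,0],"grip":30},{"delta_pos":[14,-0.1,-6.6],"twist":[0,19,0],"grip":30},{"delta_pos":[15.6,-0.1,-7.2],"twist":[0.2,20.2,0],"grip":30}]'
python3 -m pendant '[{"delta_pos":[0,0,0],"twist":[0,0,0],"grip":30},{"delta_pos":[0,1.5,0],"twist":[0,0,0],"grip":30},{"delta_pos":[0,3,0],"twist":[0,0,0],"grip":30},{"delta_pos":[0,4.5,0],"twist":[0,0,0],"grip":30},{"delta_pos":[0,5.8,0],"twist":[0,0,0],"grip":30}]'
python3 -c "
from h import *
gob(-95,0,186,-81.5,0)"
```

```text
time_s: 37.85
ee_pos: [479.2, -151.5, 251.8]
ee_rot: [-90.0, -0.3, -81.6]
force: [0.8, 0.1, -1.5]
gripper_width: 51.8
time_s: 38.35
ee_pos: [479.3, -148.0, 193.2]
ee_rot: [-90.0, -0.2, -81.3]
force: [0.4, -0.4, -0.2]
gripper_width: 51.7
t 38.35 pos [ 479.3 -148.   193.2] rot [-90.   -0.2 -81.3] w 51.7 F [ 0.4 -0.4 -0.2]
  d_cm [ 0.23  0.72 -0.12] twist [0.  0.2 0.2]
```

```bash
python3 -m pendant '[{"delta_pos":[0,0.4,0],"twist":[0,0.2,0],"grip":30},{"delta_pos":[0,0.7,0],"twist":[0,0.2,0],"grip":30},{"delta_pos":[0,0.7,0],"twist":[0,0.2,0],"grip":65},{"delta_pos":[0,0.7,0],"twist":[0,0.2,0],"grip":80},{"delta_pos":[0,0.7,0],"twist":[0,0.2,0],"grip":80}]'
python3 -m pendant '[{"delta_pos":[0,-1,0],"twist":[0,0,0],"grip":80},{"delta_pos":[0,-3,0],"twist":[0,0,0],"grip":80},{"delta_pos":[0,-5,0],"twist":[0,0,0],"grip":80},{"delta_pos":[0,-6,0],"twist":[0,0,0],"grip":60},{"delta_pos":[0,-6,0],"twist":[0,0,0],"grip":40}]'
python3 -m pendant '[{"delta_pos":[-2,-0.2,0],"twist":[0,0,-3],"grip":16},{"delta_pos":[-4,-0.2,0],"twist":[0,0,-8],"grip":16},{"delta_pos":[-6,-0.2,0],"twist":[0,0,-13],"grip":16},{"delta_pos":[-8,-0.1,0.1],"twist":[0,0,-18],"grip":16},{"delta_pos":[-9.6,0,0.1],"twist":[0,0,-19.9],"grip":16}]' 20
python3 - <<'E'
from h import *
b,d=grab('top','t23'); crop(b,340,160,450,260,6,'t23c')
gob(-195,2,195,-81.5,20)
E
```

```text
time_s: 38.85
ee_pos: [480.6, -149.2, 187.8]
ee_rot: [-89.8, -0.3, -81.5]
force: [0.2, -0.2, -0.4]
gripper_width: 71.6
time_s: 39.35
ee_pos: [481.0, -149.3, 249.1]
ee_rot: [-89.7, -0.3, -81.5]
force: [-0.4, -0.1, -0.5]
gripper_width: 60.0
time_s: 39.85
ee_pos: [465.9, -52.0, 245.7]
ee_rot: [-90.0, -20.2, -81.4]
force: [-0.5, 0.3, -0.6]
gripper_width: 19.7
t 39.9 pos [465.5 -50.  244.9] rot [-90.1 -20.1 -81.3] w 16.3 F [-0.5  2.  -0.4]
  d_cm [-1.59  4.73  0.  ] twist [0.  0.2 0.1]
```

View pics/t23c.png

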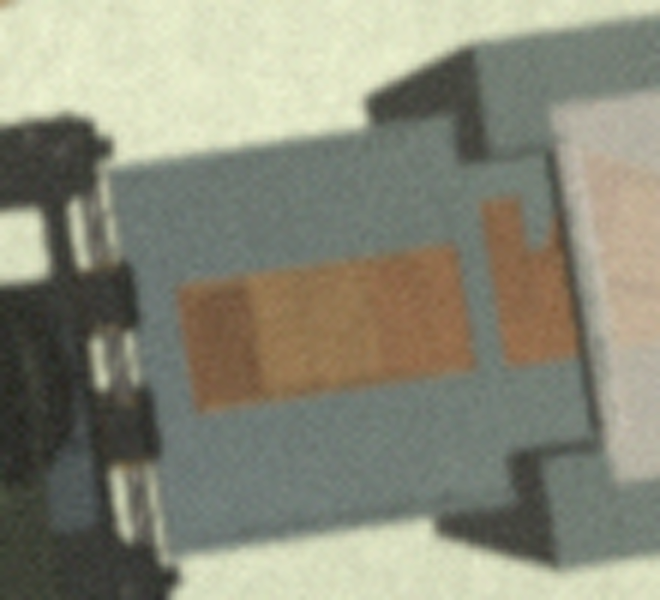

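The fourth tray is straight on the ledge, crop (180-475, 245-410). I'll push it a little faster at the end.

```bash
python3 -m pendant '[{"delta_pos":[-0.5,1.2,0],"twist":[0,0,0],"grip":16},{"delta_pos":[-0.9,2.4,0],"twist":[0,0,0],"grip":16},{"delta_pos":[-1.3,3.6,0],"twist":[0,0,0],"grip":16},{"delta_pos":[-1.7,4.8,0],"twist":[0,0,0],"grip":16},{"delta_pos":[-1.7,4.8,0],"twist":[0,0,0],"grip":16}]'
python3 -m pendant '[{"delta_pos":[1.5,0.6,0],"twist":[0,0,0],"grip":16},{"delta_pos":[3,1.1,0],"twist":[0,0,0],"grip":16},{"delta_pos":[4.8,1.9,0],"twist":[0,0,0],"grip":16},{"delta_pos":[6.6,2.6,0],"twist":[0,0,0],"grip":16},{"delta_pos":[8.5,3.4,0],"twist":[0,0,0],"grip":16}]'
python3 -c "
from h import *
gob(-12,2,189,-81.5,20)"
```

```text
time_s: 40.4
ee_pos: [465.6, -55.3, 193.5]
ee_rot: [-90.2, -20.1, -81.6]
force: [-0.6, -0.2, 0.4]
gripper_width: 14.6
time_s: 40.9
ee_pos: [480.9, -145.8, 193.4]
ee_rot: [-89.9, -20.1, -81.6]
force: [0.6, 1.5, 0.4]
gripper_width: 14.7
t 40.9 pos [ 480.9 -145.8  193.4] rot [-89.9 -20.1 -81.6] w 14.7 F [0.6 1.5 0.4]
  d_cm [ 8.05  3.42 -0.1 ] twist [-0.1 -0.1  0.1]
```

```bash
python3 -m pendant '[{"delta_pos":[1.8,0.8,0],"twist":[0,0,0],"grip":16},{"delta_pos":[4,1.7,0],"twist":[0,0,0],"grip":16},{"delta_pos":[6.3,2.7,0],"twist":[0,0,0],"grip":16},{"delta_pos":[8.2,3.5,0],"twist":[0,0,0],"grip":16},{"delta_pos":[8.2,3.5,0],"twist":[0,0,0],"grip":16}]'
python3 -m pendant '[{"delta_pos":[-1,-0.4,0],"twist":[0,0,0],"grip":16},{"delta_pos":[-3,-1.5,0],"twist":[0,0,0],"grip":16},{"delta_pos":[-5.5,-3,0],"twist":[0,0,0],"grip":16},{"delta_pos":[-9,-5,0],"twist":[0,0,0],"grip":16},{"delta_pos":[-12.5,-7,0],"twist":[0,0,0],"grip":16}]'
python3 -m pendant '[{"delta_pos":[-2,-1,0],"twist":[0,0,0],"grip":16},{"delta_pos":[-4,-2,0],"twist":[0,0,0],"grip":16},{"delta_pos":[-7,-3.5,0],"twist":[0,0,0],"grip":16},{"delta_pos":[-10,-5,0],"twist":[0,0,0],"grip":16},{"delta_pos":[-12,-6,0],"twist":[0,0,0],"grip":16}]'
python3 - <<'E'
from h import *
b,d=grab('top','t24'); crop(b,340,130,560,270,3.6,'t24c')
b2,_=grab('side','s24'); crop(b2,180,40,420,230,3.3,'s24c')
cv2.imwrite('pics/t24f.png',b)
C=cloud('top',d)
for v in (193,200,207,214):
  for u in range(418,434,2):
    P=C[v,u]; w=P[:2]-O; print(u,v,(w@U).round(),(w@V).round(),P[2].round(),end=' | ')
  print()
E
```

```text
time_s: 41.4
ee_pos: [493.5, -234.9, 188.4]
ee_rot: [-89.9, -20.1, -81.8]
force: [0.1, -0.3, 0.6]
gripper_width: 14.7
time_s: 41.9
ee_pos: [471.9, -90.7, 211.6]
ee_rot: [-89.9, -20.1, -81.6]
force: [0.3, -0.6, 0.6]
gripper_width: 14.5
time_s: 42.4
ee_pos: [452.1, 41.8, 226.7]
ee_rot: [-89.9, -20.1, -81.4]
force: [0.1, -0.3, 0.1]
gripper_width: 14.5
418 193 -25.0 45.0 172.0 | 420 193 10.0 47.0 42.0 | 422 193 13.0 46.0 54.0 | 424 193 17.0 45.0 60.0 | 426 193 23.0 44.0 57.0 | 428 193 25.0 43.0 69.0 | 430 193 31.0 42.0 66.0 | 432 193 5.0 39.0 188.0 | 
418 200 -28.0 28.0 172.0 | 420 200 -25.0 27.0 183.0 | 422 200 12.0 27.0 44.0 | 424 200 14.0 26.0 56.0 | 426 200 18.0 25.0 64.0 | 428 200 26.0 24.0 54.0 | 430 200 32.0 23.0 51.0 | 432 200 38.0 23.0 49.0 | 
418 207 -31.0 10.0 174.0 | 420 207 -26.0 10.0 173.0 | 422 207 9.0 8.0 42.0 | 424 207 20.0 7.0 18.0 | 426 207 25.0 6.0 20.0 | 428 207 30.0 5.0 24.0 | 430 207 33.0 4.0 32.0 | 432 207 39.0 4.0 32.0 | 
418 214 -34.0 -7.0 176.0 | 420 214 -29.0 -7.0 175.0 | 422 214 -24.0 -8.0 174.0 | 424 214 18.0 -13.0 16.0 | 426 214 23.0 -13.0 18.0 | 428 214 27.0 -14.0 22.0 | 430 214 -303.0 19.0 1397.0 | 432 214 36.0 -16.0 31.0 |
```

View pics/t24c.png

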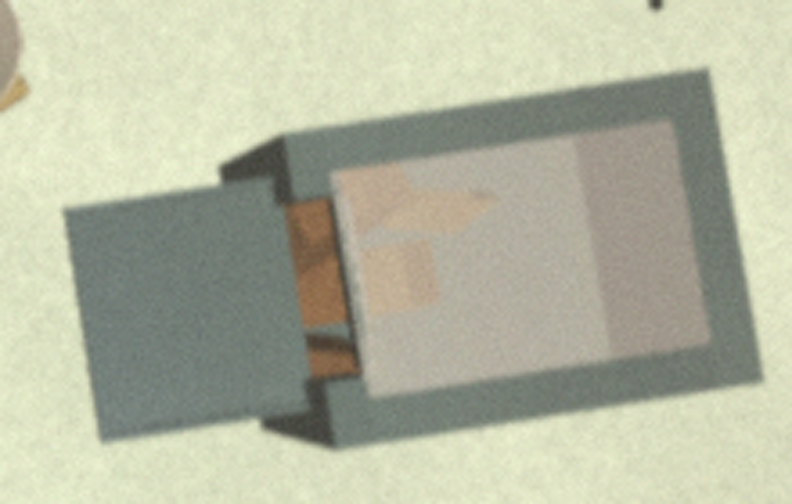

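View pics/s24c.png

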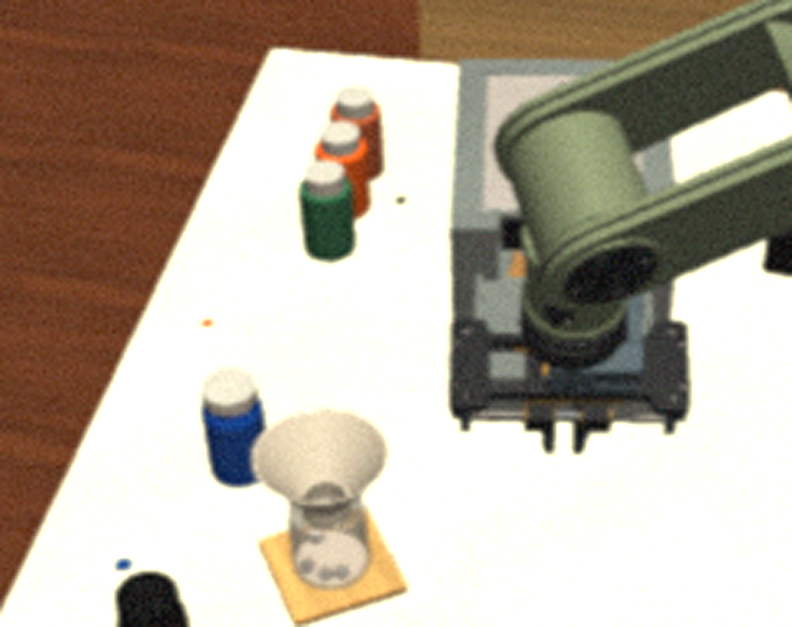

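View pics/t24f.png

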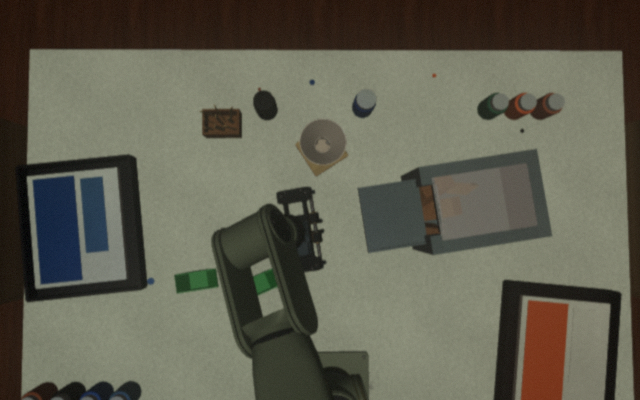

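The bench is clear of brown trays, and the standing tray was knocked down into the bin. I'll move the arm clear and check the flap, the trays and the jar closely.

```bash
python3 -m pendant '[{"delta_pos":[-2,-1,0],"twist":[0,0,3],"grip":16},{"delta_pos":[-5,-2,0],"twist":[0,0,7],"grip":16},{"delta_pos":[-8,-3,0],"twist":[0,0,12],"grip":16},{"delta_pos":[-11,-4,0],"twist":[0,0,17],"grip":16},{"delta_pos":[-13,-4,0],"twist":[0,0,20],"grip":16}]'
python3 -m pendant '[{"delta_pos":[-3,-1,0],"twist":[0,0,0],"grip":16},{"delta_pos":[-6,-2,0],"twist":[0,0,0],"grip":16},{"delta_pos":[-9,-3,0],"twist":[0,0,0],"grip":16},{"delta_pos":[-10,-3,0],"twist":[0,0,0],"grip":16},{"delta_pos":[-10,-3,0],"twist":[0,0,0],"grip":16}]'
python3 - <<'E'
from h import *
b,d=grab('top','t25'); crop(b,395,150,545,250,5.3,'t25c')
b2,d2=grab('side','s25'); crop(b2,300,50,400,170,5,'s25c'); crop(b2,245,155,315,230,8,'s25j')
C=cloud('side',d2)
for u in range(334,370,4):
    P=C[115,u]; w=P[:2]-O; print(u,(w@U).round(),(w@V).round(),P[2].round(),end=' | ')
E
```

```text
time_s: 43.0
ee_pos: [433.0, 174.3, 220.0]
ee_rot: [-89.8, 0.0, -81.5]
force: [-0.3, -0.0, 0.2]
gripper_width: 14.5
time_s: 43.5
ee_pos: [417.7, 272.5, 248.5]
ee_rot: [-89.9, -0.2, -81.4]
force: [0.1, 0.4, 1.5]
gripper_width: 14.7
334 -518.0 45.0 591.0 | 338 -530.0 38.0 600.0 | 342 -536.0 31.0 605.0 | 346 -543.0 24.0 610.0 | 350 -547.0 17.0 613.0 | 354 -550.0 10.0 616.0 | 358 -557.0 3.0 621.0 | 362 -559.0 -4.0 623.0 | 366 -564.0 -10.0 627.0 |
```

View pics/t25c.png

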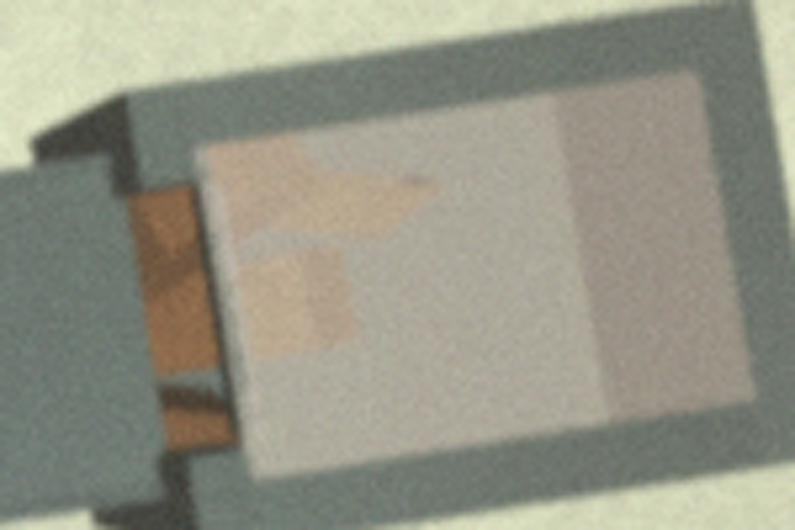

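View pics/s25c.png

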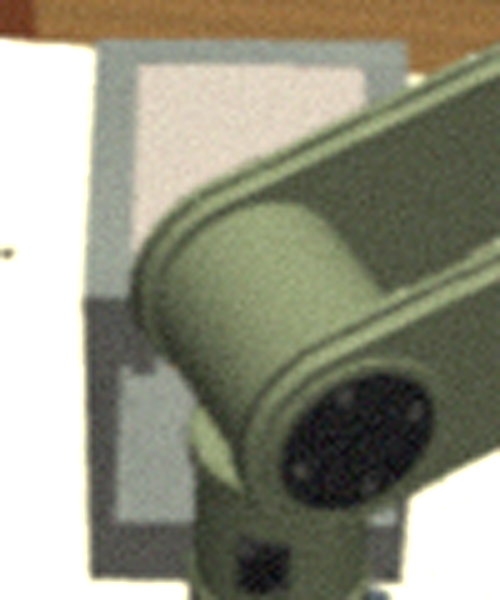

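View pics/s25j.png

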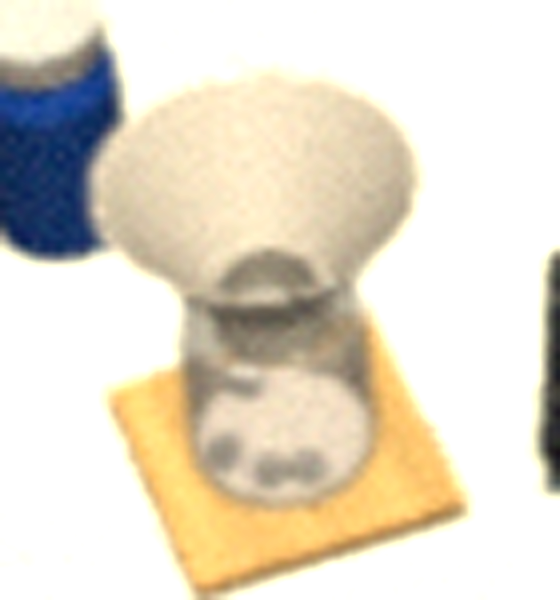

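```bash
python3 -m pendant '[{"delta_pos":[-4,0,-2],"twist":[0,-5,0],"grip":16},{"delta_pos":[-8,0,-5],"twist":[0,-10,0],"grip":16},{"delta_pos":[-12,0,-9],"twist":[0,-15,0],"grip":16},{"delta_pos":[-16,0,-12],"twist":[0,-20,0],"grip":16},{"delta_pos":[-19,0,-14],"twist":[0,-25,0],"grip":16}]'
python3 - <<'E'
from h import *
b2,d2=grab('side','s26'); crop(b2,300,50,400,170,5,'s26c')
b,d=grab('top','t26'); crop(b,395,150,545,250,5.3,'t26c')
p=np.load('pics/t25d.npy'); print(np.abs(cv2.imread('pics/t25.png')[170:240,420:480].astype(int)-b[170:240,420:480]).mean())
C=cloud('top',d)
for v in range(184,236,6):
  print(v,[(tuple(int(q) for q in ((C[v,u][:2]-O)@U,(C[v,u][:2]-O)@V,C[v,u][2]))) for u in range(420,437,3)])
C=cloud('side',d2)
for v in (106,110,114): print(v,[(tuple(int(q) for q in ((C[v,u][:2]-O)@U,(C[v,u][:2]-O)@V,C[v,u][2]))) for u in range(336,366,5)])
E
```

```text
time_s: 44.1
ee_pos: [250.6, 438.9, 247.9]
ee_rot: [-90.0, -0.2, -56.4]
force: [1.5, 0.5, -0.2]
gripper_width: 14.3
5.502857142857143
184 [(-29, 64, 225), (-25, 62, 239), (-16, 61, 232), (-9, 60, 232), (-2, 59, 231), (3, 58, 235)]
190 [(10, 54, 45), (16, 53, 54), (24, 51, 54), (30, 50, 63), (5, 46, 191), (1, 44, 235)]
196 [(8, 38, 41), (13, 37, 54), (20, 35, 59), (26, 34, 70), (35, 33, 65), (-1, 30, 238)]
202 [(-23, 21, 171), (12, 20, 50), (20, 19, 49), (29, 18, 46), (40, 17, 33), (-3, 16, 236)]
208 [(-26, 7, 175), (17, 4, 15), (24, 3, 19), (31, 2, 27), (38, 0, 32), (6, 1, 189)]
214 [(-29, -7, 175), (15, -12, 10), (23, -13, 14), (28, -14, 26), (36, -15, 30), (43, -16, 35)]
220 [(-32, -21, 177), (-23, -23, 173), (20, -29, 13), (27, -30, 22), (39, -32, 5), (48, -34, 5)]
226 [(-34, -36, 175), (-26, -37, 176), (3, -43, 79), (11, -44, 78), (19, -46, 75), (28, -47, 70)]
232 [(-36, -51, 175), (-29, -52, 175), (-4, -57, 101), (1, -58, 106), (11, -60, 98), (19, -61, 98)]
106 [(-3, 43, 228), (-5, 27, 230), (-7, 12, 231), (-3, -2, 228), (-2, -18, 227), (3, -33, 223)]
110 [(9, 42, 203), (6, 27, 205), (8, 11, 204), (0, -3, 210), (7, -19, 205), (2, -34, 209)]
114 [(6, 42, 190), (7, 27, 189), (5, 11, 191), (6, -4, 190), (-2, -19, 197), (11, -35, 186)]
```

View pics/s26c.png

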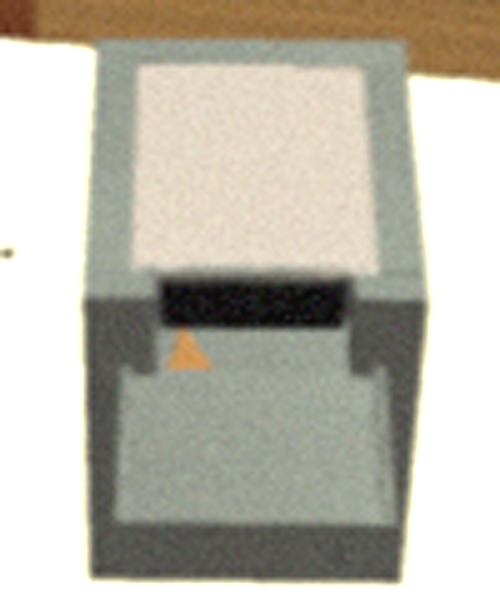

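View pics/t26c.png

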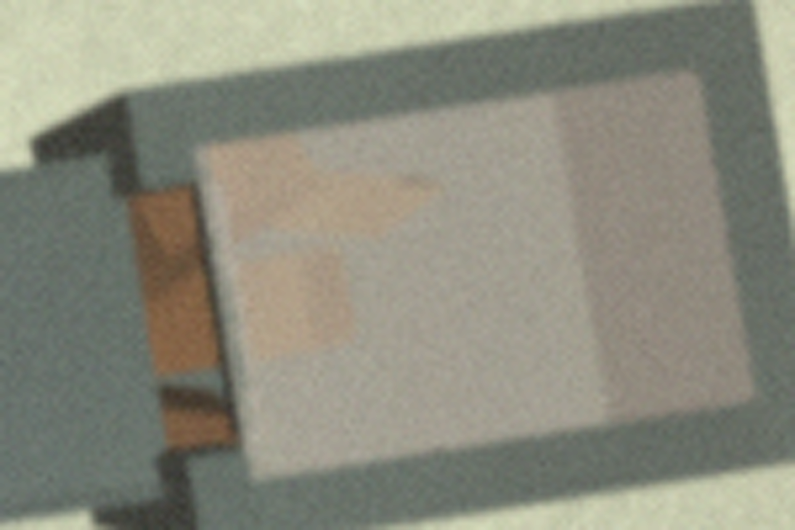

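The flap hangs closed: its face is at bin x of about 6 mm all the way down. No tray shows above about 106 mm, and four balls lie in the jar. The scene hasn't changed between the last pictures, so I'm handing in.

```bash
python3 -c "
from workcell import job
print(job.job_done())"
```

```text
the job is handed in; nothing more can be done
None
```

I poured the steel balls through the funnel into the jar and pushed all four brown trays into the bin, then handed the job in at about 44 s. No verdict was reported.

**Last checks**
- **Balls:** four balls lie in the jar, matching the four seen in the tray at the start. Tray0 looked empty on the ledge before I pushed it in.
- **Trays:** no brown tray is left on the table or the ledge. Inside the bin nothing shows above about 106 mm, and nothing moved between the last pictures.
- **Flap:** it hangs closed.
- **Bystanders:** the paint jars, the box of stir sticks and the green trays were not touched. They stood in the same places in the later pictures.

**What did not go as planned**
- **Pouring:** the wrist reached a joint limit at about 54° of tilt instead of 60°, and the tray rose about 50 mm. The balls still all went in.
- **First push:** it ended with about 9 N on the tool, most likely a finger against the mouth frame, so I stopped the later pushes 4 mm shorter.
- **Third tray:** it stood on end against the bin's front wall until the fourth tray knocked it down.
- **Not measured:** I couldn't measure each tray's exact position inside the bin, because part of it was hidden behind the ledge and roof. That includes how far each tray sits from the front wall.

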